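# Dock the inspection torches and stack the cases

### The arm

A 7-joint arm with a two-finger parallel gripper is mounted at the origin on the work surface. World frame = base frame: x ahead of the robot, y to its left, z up, the work surface at z = 0. Lengths are in m, angles in rad, forces in N, time in s.
With the tool pointing down it reaches from about 0.4 to 0.85 m from the base axis. Payload 10.4 kg.
Tool frame: the origin (TCP) lies on the centre line of the jaws, within the pads' length; the fingertips stand 8 mm ahead of it and the grasp point (between the pads) lies 11 mm behind it (r.finger_overhang is the distance from the TCP to the fingertips, in m); z points along the fingers, y is the line along which they close (so a half turn about z gives the same grasp; the last joint's range is limited). The gripper opens to 87 mm and grips with 3 to 60 N. Pads are 19 mm wide; open, the fingers measure 117 mm over their backs; the gripper's body (75 mm by 190 mm) begins 51 mm behind the grasp point.
Start: joints at [1.291, 0.332, -0.065, 1.46, 0.022, 1.35, -0.088], TCP at [0.159, -0.605, 0.231] pointing down, gripper open.
Joint ranges: [-2.6, 2.6], [-0.5, 2.12], [-1.47, 1.34], [0.16, 2.42], [-1.27, 4.41], [0.06, 2.06], [-2.6, 2.6]. Speed limits (rad/s): [2.22, 2.22, 2.79, 2.79, 3.14, 3.14, 3.14].

### API

Orientations are given as a unit quaternion [x, y, z, w].
In Python, from bench import r, vision gives the robot as it stands.
- The arm moves only by the tool drive_tool, never from a script. Its argument "series" is a list of rows, each a list of 2 entries, a list of its own where there are three numbers: the shift along the world's x, y, z in cm, then the turn about the world's z in degrees. A call has exactly 10 rows; each row shifts and turns the commanded pose from where the row before left it; what a row does not reach is not made up. A row lasts 1/8 s, in which the tool goes at most 62.5 mm and 10.7 degrees, less where a joint would pass 70% of its speed; a pose out of reach is approached as far as the arm can. A call with a gripper value outside its range is refused whole. "hand" is the closure, from 0 (fully open) to 1 (shut), set as the call begins (left out, the last holds). The fingers move at their own pace and stop on an object; "newtons" is the grip in N (left out, the last holds). Time passes only in rows, so rows that do not move let the fingers close, or fill a call up. It gives the time, the measured TCP pose, the force, the opening and the grip force at its end, in the units of the state.
- r.read_state(): the state, without advancing time (a new reading comes with each control period).
- vision.camera(name): name is "side" or "top" or "wrist"; returns a dict with "color" (480x640x3 uint8, red, green, blue), "intrinsics" (3x3 intrinsics, pixels), "R" (3x3) and "t" (3): a world point X has camera coordinates R X + t; the wrist camera has in their place "mount" (4x4, takes a point from camera to tool coordinates, whose origin is the TCP and whose axes are the flange's). Camera axes: x right, y down, z forward; pixel columns grow to the right and rows downward; lengths in m; the calibration is good to about 2 mm. A picture is of the moment at which its call begins: read the wrist's pose just before it. There is no depth.
- r.close_job(): hands the job in; it is judged then, once.
The state is a dict: "time": time; "joint_positions": joint angles; "joint_vel": joint speeds; "joint_torque": joint torques, N m; "ee_pos": TCP position; "eef_rot": TCP orientation; "ft_force": force on the tool from outside, world axes, zero at the start; "torque": the same for the moment, N m; "width": finger opening in m; "grip_force": force on a finger pad.
Only numpy, scipy, OpenCV 4.12 (cv2) and the standard library are available. Lean on these libraries where they do the work, as an engineer would, in place of code of your own. Each camera call takes 0.05 s, during which the arm holds its last target. There are 200 camera calls.

### The job

Put the inspection kit away: dock every red torch that stands on the shelf foot-down in a pocket of its own in the white charger, leaning it to get the foot in under the slotted retaining plate, then straightening it and letting it down fully home and upright, without forcing it; once they are all docked, push the charger's lever all the way to the back to switch it on. Stack all the small black closed cases (at any time) in one column squarely on the taller black base case. Never let a torch fall over, and leave everything else on the shelf where it is.

Things in the scene. Friction and masses are not known exactly. Their poses are not given: they have to be found in the camera images.
- torch1_mid (a point): slim inspection torch standing on its foot: red barrel 16 mm across, on a wider black cylindrical foot 30 mm across and 50 mm tall (bottom edge chamfered 5 mm, flat underside 20 mm across); 170 mm long overall, about 160 g, heaviest at the foot. Point: on its axis half-way up, 85 mm above the underside; z points along the torch, away from the foot. One torch may be absent.
- torch2_mid (a point): slim inspection torch standing on its foot: red barrel 16 mm across, on a wider black cylindrical foot 30 mm across and 50 mm tall (bottom edge chamfered 5 mm, flat underside 20 mm across); 170 mm long overall, about 160 g, heaviest at the foot. Point: on its axis half-way up, 85 mm above the underside; z points along the torch, away from the foot. One torch may be absent.
- torch3_mid (a point): slim inspection torch standing on its foot: red barrel 16 mm across, on a wider black cylindrical foot 30 mm across and 50 mm tall (bottom edge chamfered 5 mm, flat underside 20 mm across); 170 mm long overall, about 160 g, heaviest at the foot. Point: on its axis half-way up, 85 mm above the underside; z points along the torch, away from the foot. One torch may be absent.
- pocket1 (a point): centre of the floor of one of three pockets of the fixed white charger, 80 mm apart along its y, all empty at the start; x level from the charger's front (robot side) to its back, z up. The pocket is a rectangular upright bore 50 mm (x) by 38 mm (y), 38 mm deep; its floor is 8 mm and its mouth 46 mm above the shelf. The block reaches 40 mm in front of and behind the centre.
- pocket2 (a point): centre of the floor of one of three pockets of the fixed white charger, 80 mm apart along its y, all empty at the start; x level from the charger's front (robot side) to its back, z up. The pocket is a rectangular upright bore 50 mm (x) by 38 mm (y), 38 mm deep; its floor is 8 mm and its mouth 46 mm above the shelf. The block reaches 40 mm in front of and behind the centre.
- pocket3 (a point): centre of the floor of one of three pockets of the fixed white charger, 80 mm apart along its y, all empty at the start; x level from the charger's front (robot side) to its back, z up. The pocket is a rectangular upright bore 50 mm (x) by 38 mm (y), 38 mm deep; its floor is 8 mm and its mouth 46 mm above the shelf. The block reaches 40 mm in front of and behind the centre.
- charger: the fixed white charger, 80 x 250 mm block, 94 mm high, with three pockets under a slotted plate, and a lever beside. Point: centre of its underside; x to the back, z up
- plate (a point): the charger's retaining plate, fixed, white, 86 to 94 mm above the shelf, from 6 mm in front of the pocket centres back to 52 mm behind, on thin posts; over each pocket a slot 22 mm wide, open to the front, ends 10 mm behind the centre and takes the barrel. The foot fits neither the slot nor, upright, the 40 mm gap: lean it in, top to the front, about 30 deg. Point: slot of pocket 2, front underside
- switch (a joint): the charger's lever switch, rad: about 0 to 0.25 = off (leaning to the front, towards the robot), 1.0 = fully on (leaning to the back); stays where it is left, turned by a light push (under 2 N)
- switch_tip (a point): centre of the black ball (26 mm across) on the end of the charger's lever, at its right end seen from the robot (165 mm from pocket 2 along -y); steel stem 10 mm thick, 80 mm from pivot to ball centre, pivot 34 mm above the shelf. The lever leans 0.5 rad to the front at joint 0, 0.5 rad to the back at 1.0, so the ball travels 77 mm along the charger's x. It moves with the lever.
- base_mid (a point): heavy closed case, black plastic, 110 x 68 mm and 40 mm high, flat on the shelf, the foot of the column; not to be moved. Point: its centre, 20 mm up; x along its 110 mm side, z up
- case1_mid (a point): small closed case, black plastic, 110 x 68 mm and 28 mm high, about 200 g, lying flat (either face up will do), same footprint as the base case. Point: its centre, 14 mm up; x along its 110 mm side, y along its 68 mm side, z up. One case may be absent.
- case2_mid (a point): small closed case, black plastic, 110 x 68 mm and 28 mm high, about 200 g, lying flat (either face up will do), same footprint as the base case. Point: its centre, 14 mm up; x along its 110 mm side, y along its 68 mm side, z up. One case may be absent.
- case3_mid (a point): small closed case, black plastic, 110 x 68 mm and 28 mm high, about 200 g, lying flat (either face up will do), same footprint as the base case. Point: its centre, 14 mm up; x along its 110 mm side, y along its 68 mm side, z up. One case may be absent.
- container: black plastic screw-top container, 70 mm across, 85 mm tall; a bystander, to be left alone. Point: centre of its underside
- socket: short stainless spanner socket standing on end, 28 mm across, 38 mm tall; a bystander, to be left alone. Point: centre of its underside
- cube: open transparent acrylic storage cube, 100 mm; a bystander, to be left alone. Point: centre of its underside
- tape: grey tape measure, 65 x 35 x 60 mm; a bystander, to be left alone. Point: centre of its underside
- spray: aluminium spray can, 52 mm across, 150 mm tall; a bystander, to be left alone. Point: centre of its underside
- wrench: steel spanner lying flat; a bystander, to be left alone. Point: its underside
Not all that is in view belongs to the job. What is shaped like the part that bears torch3_mid but blue or green is not meant.

How it is judged:
By the outcome, as a careful person would: the job done as asked, in the order asked, and still so for the second after the job is handed in, with the robot touching nothing.
Of torch1, torch2, torch3 only 2 to 3 are there at a start; the rules pass over those that are not, and their reading is None.
Of case1, case2, case3 only 2 to 3 are there at a start; the rules pass over those that are not, and their reading is None.
At some moment in a run one of case1, case2, case3 may be knocked a few centimetres aside while the robot is not near it.
It also fails if it takes over 210 s, if anything falls off the work surface, if the arm or the gripper's body presses on something with over 40 N, if the wrist force passes 120 N, or if a joint passes its speed limit or range.

## Working session

There is one attempt and no reset: what is moved stays moved. The work goes in short steps, Python scripts to look and compute and a tool call to move; the robot and the scene stay as the last step left them, time stands still between calls to the robot, and variables do not carry over. Pictures are saved under pics/ and viewed, at most 14 in all, crops included, and the job is handed in when it is done.

Besides the shell and the picture viewer there is one more tool, called after "Call:" as name(argument=value, ...), one argument or row to a line, values as JSON. drive_tool: Moves the arm, as the interface text tells. Its arguments: {"type":"object","properties":{"series":{"type":"array"},"hand":{"type":"number"},"newtons":{"type":"number"}},"required":["series"]}

```bash
ls; mkdir -p pics; cat > h.py <<'E'
import numpy as np, cv2
from bench import r, vision
from scipy.spatial.transform import Rotation as Ro
def cam(n):
    s=r.read_state(); c=vision.camera(n); K=np.array(c["intrinsics"])
    if n=="wrist":
        T=np.eye(4);T[:3,:3]=Ro.from_quat(s["eef_rot"]).as_matrix();T[:3,3]=s["ee_pos"]
        M=T@np.array(c["mount"]); R=M[:3,:3].T; t=-R@M[:3,3]
    else: R=np.array(c["R"]);t=np.array(c["t"])
    return dict(im=c["color"],K=K,R=R,t=t)
def save(c,f): cv2.imwrite(f,cv2.cvtColor(c["im"],cv2.COLOR_RGB2BGR))
def ray(c,uv):
    d=c["R"].T@np.linalg.solve(c["K"],[uv[0],uv[1],1.]); return -c["R"].T@c["t"],d/np.linalg.norm(d)
def onz(c,uv,z):
    o,d=ray(c,uv); return o+d*(z-o[2])/d[2]
def tri(c1,uv1,c2,uv2):
    o1,d1=ray(c1,uv1);o2,d2=ray(c2,uv2)
    A=np.array([d1,-d2]).T; k=np.linalg.lstsq(A,o2-o1,rcond=None)[0]
    return (o1+d1*k[0]+o2+d2*k[1])/2, np.linalg.norm(o1+d1*k[0]-o2-d2*k[1])
def proj(c,X):
    p=c["K"]@(c["R"]@np.array(X)+c["t"]); return p[:2]/p[2]
E
python3 - <<'E'
from h import *
np.set_printoptions(precision=3,suppress=True)
for n in("top","side","wrist"):
    c=cam(n); save(c,f"pics/{n}0.png"); print(n,c["K"][0,0],-c["R"].T@c["t"],c["R"][2])
print(r.read_state())
E
```

```text
pics
top 487.06769842235127 [ 0.449 -0.029  1.28 ] [ 0.129 -0.006 -0.992]
side 555.3620238813692 [ 0.379 -0.855  1.037] [ 0.181  0.651 -0.738]
wrist 374.70398540025695 [ 0.237 -0.584  0.384] [-0.287 -0.073 -0.955]
{'time': 0.15, 'joint_positions': array([ 1.291,  0.333, -0.065,  1.461,  0.022,  1.35 , -0.088]), 'joint_vel': array([ 0.001, -0.002, -0.001, -0.003, -0.002, -0.   , -0.001]), 'joint_torque': array([  0.001, -62.364,   0.024, -39.014,  -0.061,   0.037,   0.   ]), 'ee_pos': array([ 0.159, -0.604,  0.23 ]), 'eef_rot': array([ 0.992,  0.128, -0.   , -0.001]), 'ft_force': array([ 0.43 ,  0.036, -0.305]), 'torque': array([-0.034, -0.043,  0.012]), 'grip_force': 0.0, 'width': 0.086890585188155}
```

View pics/top0.png

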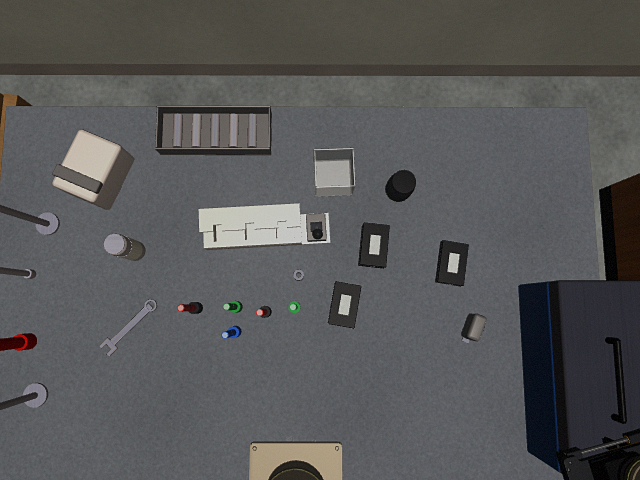

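View pics/side0.png

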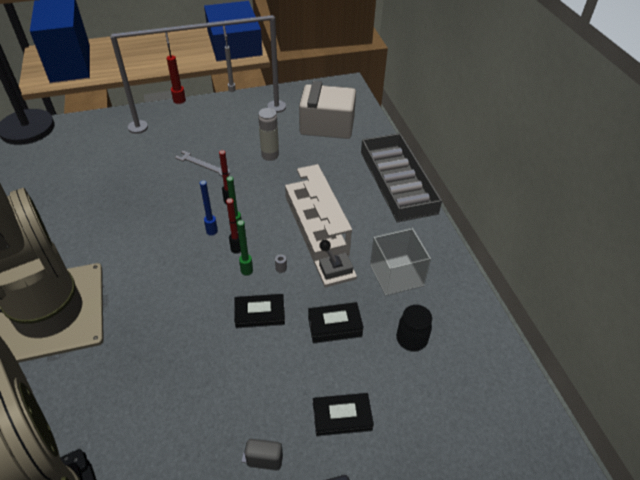

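```bash
python3 - <<'E'
from h import *
np.set_printoptions(precision=3,suppress=True)
T=cam("top");S=cam("side")
def blobs(c,m,a):
    n,l,s,ce=cv2.connectedComponentsWithStats(m.astype(np.uint8))
    return [(ce[i].round(1).tolist(),s[i].tolist()) for i in range(1,n) if s[i,4]>=a]
for c,nm in((T,"T"),(S,"S")):
    im=c["im"].astype(int); hs=cv2.cvtColor(c["im"],cv2.COLOR_RGB2HSV)
    wh=(im.min(2)>165)
    red=(im[...,0]>70)&(im[...,0]>2*im[...,1])&(im[...,0]>2*im[...,2])
    gr=(im[...,1]>70)&(im[...,1]>1.6*im[...,0])&(im[...,1]>1.5*im[...,2])
    bl=(im[...,2]>90)&(im[...,2]>2*im[...,0])
    for k,m in(("white",wh),("red",red),("green",gr),("blue",bl)):
        print(nm,k,[b for b in blobs(c,m,25)])
# labels tri
for a,b in(((374.5,245.5),(335,317.5)),((453.5,263.5),(343,411)),((344.5,305),(259,307))):
    print(tri(T,a,S,b))
E
```

```text
T white [([89.8, 155.8], [63, 132, 55, 50, 1578]), ([315.3, 173.6], [315, 161, 3, 25, 29]), ([74.0, 187.9], [54, 177, 42, 22, 291]), ([339.2, 185.0], [322, 178, 28, 9, 39]), ([255.1, 225.2], [199, 204, 131, 44, 3915]), ([374.3, 244.3], [369, 235, 11, 20, 173]), ([453.0, 262.4], [448, 253, 11, 20, 172]), ([344.4, 304.3], [339, 295, 12, 20, 180])]
T red [([180.8, 307.4], [177, 304, 8, 8, 25]), ([21.6, 342.0], [13, 334, 15, 17, 94])]
T green [([235.5, 306.4], [230, 301, 10, 12, 63]), ([294.5, 306.7], [289, 301, 11, 12, 77])]
T blue [([234.1, 331.6], [228, 326, 11, 13, 66])]
S white [([575.4, 4.5], [562, 0, 24, 15, 187]), ([619.7, 22.9], [590, 0, 50, 61, 2003]), ([305.7, 94.7], [302, 85, 9, 21, 82]), ([335.7, 97.4], [319, 87, 34, 22, 635]), ([318.3, 204.2], [286, 165, 65, 86, 2075]), ([336.7, 241.1], [328, 235, 17, 12, 106]), ([334.2, 275.4], [316, 261, 40, 22, 106]), ([258.5, 306.3], [248, 302, 22, 10, 176]), ([335.0, 316.6], [324, 312, 23, 11, 185]), ([342.3, 410.2], [330, 404, 26, 13, 279])]
S red [([170.6, 57.7], [167, 55, 9, 6, 34]), ([176.9, 89.7], [171, 86, 13, 7, 49])]
S green [([245.1, 259.6], [239, 255, 13, 9, 53])]
S blue [([51.8, 14.2], [30, 0, 44, 31, 1190]), ([228.8, 10.9], [204, 1, 51, 21, 782]), ([241.9, 27.2], [225, 22, 35, 11, 254]), ([217.1, 30.1], [211, 26, 13, 9, 89]), ([209.4, 219.6], [204, 216, 12, 7, 45])]
(array([ 0.608, -0.203,  0.04 ]), np.float64(0.004088376264968483))
(array([ 0.563, -0.408,  0.029]), np.float64(0.004712730706408405))
(array([ 0.456, -0.125,  0.028]), np.float64(0.0032672847448397724))
```

View pics/wrist0.png

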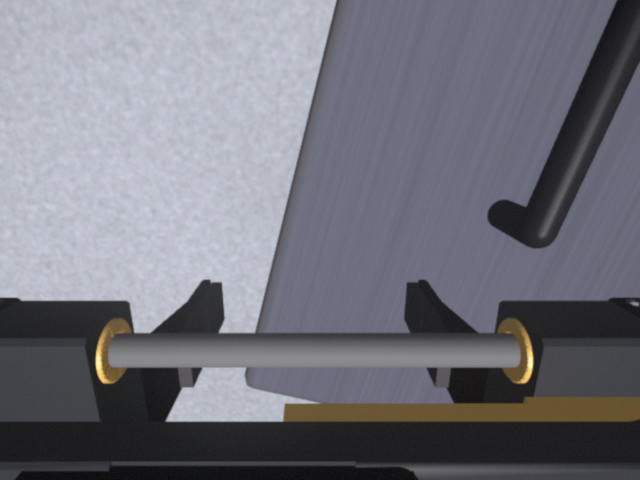

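```bash
python3 - <<'E'
from h import *
T=cv2.imread("pics/top0.png");S=cv2.imread("pics/side0.png")
a=cv2.resize(T[195:345,165:335],None,fx=4,fy=4,interpolation=cv2.INTER_CUBIC)[:,:]
b=cv2.resize(S[140:290,190:365],None,fx=4,fy=4,interpolation=cv2.INTER_CUBIC)
im=np.hstack([a[:600,:680]]) ; cv2.imwrite("pics/c1.png",im); cv2.imwrite("pics/c2.png",b)
E
```

```text
(no output)
```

View pics/c1.png

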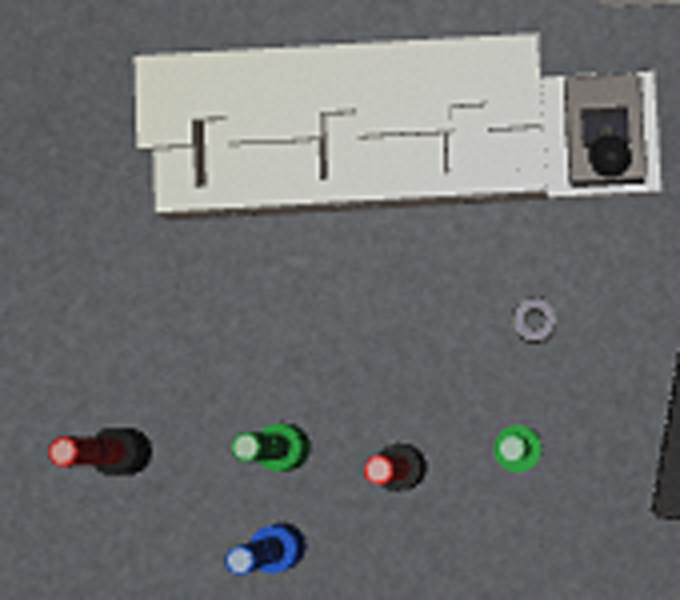

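View pics/c2.png

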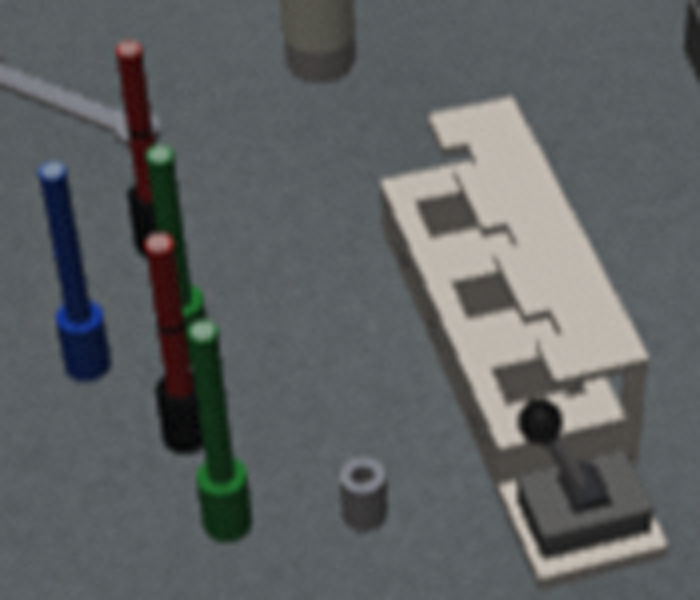

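```bash
python3 - <<'E'
from h import *
np.set_printoptions(precision=4,suppress=True)
T=cam("top");S=cam("side")
f=lambda p:((p[0]+.5)/4-.5+165,(p[1]+.5)/4-.5+195)
g=lambda p:((p[0]+.5)/4-.5+190,(p[1]+.5)/4-.5+140)
for n,p,q in(("A",(63,452),(130,47)),("B",(379,470),(160,242)),("g1",(246,447),(161,154)),("g2",(512,448),(203,330)),("bl",(240,560),(53,171))): print(n,onz(T,f(p),.17),onz(S,g(q),.17))
for p,q in(((135,57),(515,97)),((539,34),(647,357))): print("plate",onz(T,f(p),.094),onz(S,g(q),.094))
for p,q in(((157,212),(383,180)),((547,192),(497,446))): print("block front",onz(T,f(p),.046),onz(S,g(q),.046))
print("ball",tri(T,f((609,155)),S,g((540,421))))
print("socket",onz(T,f((535,320)),.038))
# labels/case outlines
im=T["im"].astype(int)
for ctr,z in(((374.5,245.5),.04),((453.5,263.5),.028),((344.5,305),.028)):
    w=(im.min(2)>150).astype(np.uint8); n,l,s,c=cv2.connectedComponentsWithStats(w)
    i=l[int(ctr[1]),int(ctr[0])]; ys,xs=np.where(l==i)
    P=np.array([onz(T,(x,y),z)[:2] for x,y in zip(xs,ys)]); d=P-P.mean(0)
    e,v=np.linalg.eigh(d.T@d); v=v[:,1]*np.sign(v[0,1]); print("case",P.mean(0),np.degrees(np.arctan2(v[1],v[0])),np.ptp(d@v))
s=r.read_state();print(Ro.from_quat(s["eef_rot"]).as_matrix())
E
```

```text
A [0.448  0.2566 0.17  ] [0.4514 0.2598 0.17  ]
B [0.4379 0.0783 0.17  ] [0.4407 0.0807 0.17  ]
g1 [0.4508 0.1535 0.17  ] [0.4536 0.1554 0.17  ]
g2 [0.4502 0.0034 0.17  ] [0.452  0.0055 0.17  ]
bl [0.3879 0.1555 0.17  ] [0.3901 0.1565 0.17  ]
plate [0.6903 0.24   0.094 ] [0.695  0.2411 0.094 ]
plate [ 0.7051 -0.01    0.094 ] [ 0.7067 -0.0075  0.094 ]
block front [0.5995 0.2339 0.046 ] [0.603  0.2363 0.046 ]
block front [ 0.6125 -0.0147  0.046 ] [ 0.6146 -0.0116  0.046 ]
ball (array([ 0.6275, -0.0531,  0.1089]), np.float64(0.0010340113932109213))
socket [ 0.5313 -0.0071  0.038 ]
case [ 0.6089 -0.2024] -5.733086952555781 0.04853999878513239
case [ 0.5631 -0.4066] -8.953121808921427 0.0485482737454363
case [ 0.4559 -0.1247] -10.208456054322495 0.04970130666846353
[[ 0.9672  0.254  -0.0001]
 [ 0.254  -0.9672  0.0002]
 [-0.     -0.0002 -1.    ]]
```

Call:
drive_tool(
  series=[
    [[3,2.5,1],-1.15],
    [[3,2.5,1],-1.15],
    [[3,2.5,1],-1.15],
    [[3,2.5,1],-1.15],
    [[3,2.5,1],-1.15],
    [[3,2.5,1],-1.15],
    [[3,2.5,1],-1.15],
    [[3,2.5,1],-1.15],
    [[3,2.5,1],-1.15],
    [[3,2.5,1],-1.15],
  ],
  hand=0.5,
  newtons=5,
)

```text
time: 1.6
ee_pos: [0.4596, -0.3536, 0.331]
eef_rot: [1.0, 0.028, 0.0, 0.0]
ft_force: [0.6, -0.5, -0.3]
width: 0.0438
grip_force: 0.0
```

Call:
drive_tool(
  series=[
    [[0.5,5,0],0],
    [[0.5,5,0],0],
    [[0.5,5,0],0],
    [[0.5,5,0],0],
    [[0.5,5,0],0],
    [[0.5,5,0],0],
    [[0.5,5,0],0],
    [[0.5,5,0],0],
    [[0.5,5,0],0],
    [[0,0,0],0],
  ],
)

```text
time: 2.85
ee_pos: [0.5032, 0.1, 0.3308]
eef_rot: [1.0, 0.032, 0.0, -0.001]
ft_force: [0.8, 0.0, 0.5]
width: 0.0434
grip_force: 0.0
```

```bash
python3 - <<'E'
from h import *
np.set_printoptions(precision=4,suppress=True)
W=cam("wrist"); save(W,"pics/w1.png"); np.savez("w1.npz",**W)
s=r.read_state();print(s["time"],s["ee_pos"],Ro.from_quat(s["eef_rot"]).as_matrix()[:,0],s["width"],W["K"],-W["R"].T@W["t"])
for X in((.6425,.193,.008),(.647,.113,.008),(.6515,.033,.008),(.45,.258,.17),(.439,.0795,.17),(.62,-.05,.11)):print(X,proj(W,X))
E
```

```text
2.9 [0.5035 0.0973 0.3306] [0.9982 0.0597 0.    ] 0.043644052418517626 [[374.704    0.     313.9138]
 [  0.     374.704  238.0196]
 [  0.       0.       1.    ]] [0.5839 0.1049 0.485 ]
(0.6425, 0.193, 0.008) [242.6303  64.4887]
(0.647, 0.113, 0.008) [311.3547  64.9922]
(0.6515, 0.033, 0.008) [380.081   65.4956]
(0.45, 0.258, 0.17) [135.9169 265.9027]
(0.439, 0.0795, 0.17) [332.3704 288.678 ]
(0.62, -0.05, 0.11) [482.7644  92.5842]
```

View pics/w1.png

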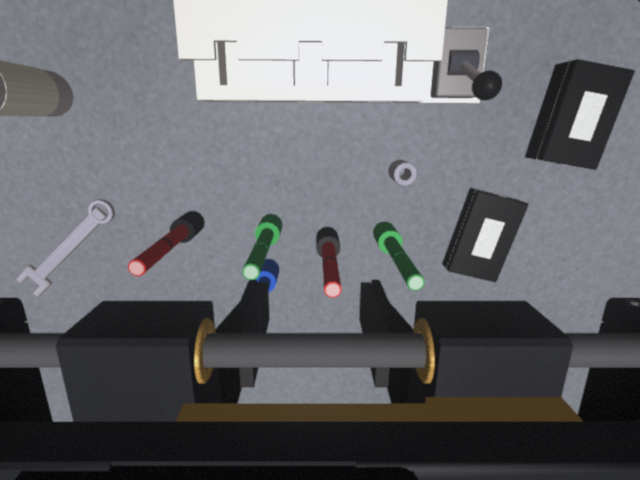

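```bash
python3 - <<'E'
from h import *
np.set_printoptions(precision=4,suppress=True,linewidth=200)
W=dict(np.load("w1.npz")); g=cv2.cvtColor(W["im"],cv2.COLOR_RGB2GRAY).astype(int)
for y in(46,50,54): 
    d=np.abs(np.diff(g[y])); print(y,[(i,g[y,i+1]-g[y,i]) for i in range(165,460) if d[i]>12])
for x in(190,260,360,430):
    d=np.diff(g[:110,x]); print(x,[(i,d[i]) for i in range(110-1) if abs(d[i])>12])
for z in(.086,.094): 
  for p in((177,58.5),(446,59),(310,59)): print(z,onz(W,p,z))
for p in((197.5,99.5),(434,100)): print("bf",onz(W,p,.046))
for p in((136.5,268),(333,289.5)): print("torch",onz(W,p,.17))
E
```

```text
46 [(176, np.int64(36)), (177, np.int64(47)), (178, np.int64(14)), (212, np.int64(-25)), (213, np.int64(-61)), (215, np.int64(53)), (216, np.int64(-30)), (217, np.int64(-65)), (218, np.int64(-15)), (223, np.int64(30)), (224, np.int64(75)), (225, np.int64(25)), (396, np.int64(-51)), (397, np.int64(-78)), (398, np.int64(-15)), (402, np.int64(13)), (403, np.int64(60)), (406, np.int64(63)), (407, np.int64(20)), (441, np.int64(-13)), (442, np.int64(-38)), (443, np.int64(-25))]
50 [(176, np.int64(23)), (177, np.int64(59)), (178, np.int64(19)), (212, np.int64(-14)), (213, np.int64(-56)), (214, np.int64(-25)), (215, np.int64(64)), (216, np.int64(-14)), (217, np.int64(-62)), (218, np.int64(-25)), (223, np.int64(17)), (224, np.int64(84)), (225, np.int64(31)), (297, np.int64(-18)), (299, np.int64(14)), (395, np.int64(-16)), (396, np.int64(-62)), (397, np.int64(-60)), (402, np.int64(21)), (403, np.int64(21)), (405, np.int64(47)), (406, np.int64(50)), (441, np.int64(-22)), (442, np.int64(-42)), (443, np.int64(-13)), (448, np.int64(-30)), (449, np.int64(-29))]
54 [(176, np.int64(13)), (177, np.int
[... 599 characters left out ...]
(60, np.int64(36)), (99, np.int64(-49)), (100, np.int64(-54))]
360 [(58, np.int64(-28)), (59, np.int64(-36)), (60, np.int64(44)), (61, np.int64(20)), (99, np.int64(-28)), (100, np.int64(-69)), (101, np.int64(-17)), (102, np.int64(13))]
430 [(59, np.int64(-43)), (60, np.int64(16)), (61, np.int64(37)), (96, np.int64(29)), (97, np.int64(13)), (101, np.int64(-27)), (102, np.int64(-60)), (103, np.int64(-15))]
0.086 [0.6342 0.2423 0.086 ]
0.086 [ 0.6502 -0.0184  0.086 ]
0.086 [0.6419 0.1133 0.086 ]
0.094 [0.6332 0.2395 0.094 ]
0.094 [ 0.6489 -0.0159  0.094 ]
0.094 [0.6407 0.1132 0.094 ]
bf [0.5994 0.2354 0.046 ]
bf [ 0.6152 -0.0245  0.046 ]
torch [0.448  0.2576 0.17  ]
torch [0.4382 0.0789 0.17  ]
```

Call:
drive_tool(
  series=[
    [[-1.1,3.2,-1.6],0],
    [[-1.1,3.2,-1.6],0],
    [[-1.1,3.2,-1.6],0],
    [[-1.1,3.2,-1.6],0],
    [[-1.05,3.2,-1.6],0],
    [[0,0,-2.3],0],
    [[0,0,-2.3],0],
    [[0,0,-2.3],0],
    [[0,0,-2.3],0],
    [[0,0,-2.2],0],
  ],
)

```text
time: 4.15
ee_pos: [0.4499, 0.2539, 0.1357]
eef_rot: [1.0, 0.027, 0.0, 0.0]
ft_force: [0.4, 0.5, -0.4]
width: 0.0435
grip_force: 0.0
```

```bash
python3 - <<'E'
from h import *
np.set_printoptions(precision=4,suppress=True)
W=cam("wrist"); save(W,"pics/w2.png"); T=cam("top"); save(T,"pics/t2.png")
s=r.read_state();print(s["time"],s["ee_pos"],s["width"],s["ft_force"])
g=lambda c,X:proj(c,X)
print(g(W,(.449,.2575,.17)))
im=W["im"].astype(int); m=(im[...,0]>90)&(im[...,0]>1.5*im[...,1])
n,l,st,c=cv2.connectedComponentsWithStats(m.astype(np.uint8)); print([(c[i],st[i]) for i in range(1,n) if st[i,4]>30])
E
```

```text
4.25 [0.4487 0.2534 0.1345] 0.04360157913199354 [ 0.4212 -0.4728  0.3135]
[304.5286 352.8177]
[(array([308.7493, 254.8284]), array([295, 238,  27,  37, 682], dtype=int32)), (array([589.5349, 280.8088]), array([560, 266,  65,  31, 387], dtype=int32)), (array([306.6846, 304.3561]), array([ 287,  272,   38,   60, 1845], dtype=int32)), (array([304.9565, 369.5797]), array([292, 367,  27,   6,  69], dtype=int32))]
```

View pics/w2.png

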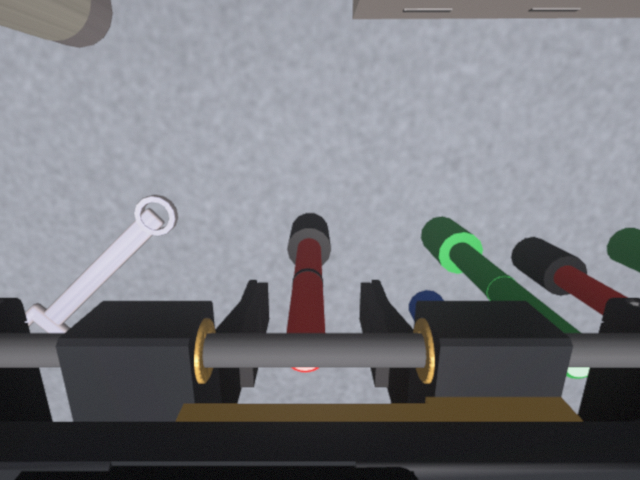

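Call:
drive_tool(
  series=[
    [[0,0.4,0],0],
    [[0,0,0],0],
    [[0,0,0],0],
    [[0,0,0],0],
    [[0,0,0],0],
    [[0,0,0],0],
    [[0,0,0],0],
    [[0,0,0],0],
    [[0,0,0],0],
    [[0,0,0],0],
  ],
  hand=0.5,
)

```text
time: 5.5
ee_pos: [0.4492, 0.2595, 0.1366]
eef_rot: [1.0, 0.028, -0.0, 0.0]
ft_force: [-0.8, -0.5, 0.2]
width: 0.0435
grip_force: 0.0
```

Call:
drive_tool(
  series=[
    [[0,0,0],0],
    [[0,0,0],0],
    [[0,0,0],0],
    [[0,0,0],0],
    [[0,0,0],0],
    [[0,0,0],0],
    [[0,0,0],0],
    [[0,0,0],0],
    [[0,0,0],0],
    [[0,0,0],0],
  ],
  hand=1,
  newtons=15,
)

```text
time: 6.75
ee_pos: [0.4492, 0.2595, 0.1366]
eef_rot: [1.0, 0.028, -0.0, 0.0]
ft_force: [0.5, 0.9, -0.8]
width: 0.0158
grip_force: 15.0
```

Call:
drive_tool(
  series=[
    [[0,0,0.5],0],
    [[0,0,1],0],
    [[0,0,1],0],
    [[0,0,0.5],0],
    [[0,0,0],0],
    [[0,0,0],0],
    [[0,0,0],0],
    [[0,0,0],0],
    [[0,0,0],0],
    [[0,0,0],0],
  ],
)

```text
time: 8.0
ee_pos: [0.4492, 0.2595, 0.1665]
eef_rot: [1.0, 0.028, -0.0, 0.0]
ft_force: [-0.1, -0.3, -1.9]
width: 0.0157
grip_force: 15.0
```

Call:
drive_tool(
  series=[
    [[1.5,0.2,0],0],
    [[2,0.3,0],0],
    [[2,0.3,0],0],
    [[1.5,0.2,0],0],
    [[1,0.05,0],0],
    [[0,0,-1],0],
    [[0,0,-1],0],
    [[0,0,-0.7],0],
    [[0,0,-0.35],0],
    [[0,0,0],0],
  ],
)

```text
time: 9.25
ee_pos: [0.5294, 0.2702, 0.1365]
eef_rot: [1.0, 0.028, 0.0, -0.0]
ft_force: [0.5, -0.4, 1.3]
width: 0.0157
grip_force: 15.0
```

Call:
drive_tool(
  series=[
    [[0,0,0],0],
    [[0,0,0],0],
    [[0,0,0],0],
    [[-0.38,-0.02,0.01],0],
    [[-0.39,-0.02,0.01],0],
    [[-0.38,-0.02,0],0],
    [[-0.39,-0.02,-0.01],0],
    [[-0.38,-0.02,-0.02],0],
    [[-0.39,-0.02,-0.03],0],
    [[0,0,0],0],
  ],
  newtons=3,
)

```text
time: 10.5
ee_pos: [0.5058, 0.2687, 0.1355]
eef_rot: [1.0, 0.028, -0.0, 0.0]
ft_force: [0.3, 0.2, -1.2]
width: 0.0158
grip_force: 3.0
```

```bash
python3 - <<'E'
from h import *
np.set_printoptions(precision=4,suppress=True)
S=cam("side"); save(S,"pics/s3.png"); T=cam("top");save(T,"pics/t3.png")
s=r.read_state();print(s["time"],s["ee_pos"],s["width"],s["ft_force"],s["torque"])
a=cv2.cvtColor(S["im"],cv2.COLOR_RGB2BGR); u,v=map(int,proj(S,(.53,.27,.08))); print(u,v)
cv2.imwrite("pics/c3.png",cv2.resize(a[v-70:v+70,u-90:u+90],None,fx=4,fy=4,interpolation=cv2.INTER_CUBIC))
E
```

```text
10.6 [0.5061 0.2687 0.1355] 0.015869382336777076 [-0.3378 -0.9539 -1.4349] [ 0.0784  0.0116 -0.0252]
255 171
```

View pics/c3.png

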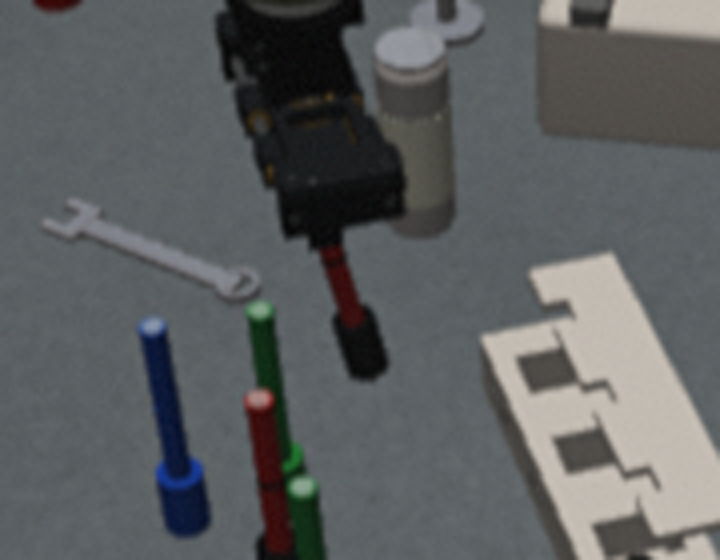

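Call:
drive_tool(
  series=[
    [[-0.77,-0.045,-0.09],0],
    [[-0.76,-0.045,-0.13],0],
    [[-0.75,-0.045,-0.17],0],
    [[-0.74,-0.045,-0.21],0],
    [[-0.73,-0.045,-0.25],0],
    [[-0.72,-0.045,-0.28],0],
    [[-0.7,-0.04,-0.32],0],
    [[-0.68,-0.04,-0.36],0],
    [[0,0,0],0],
    [[0,0,0],0],
  ],
)

```text
time: 11.85
ee_pos: [0.4478, 0.2653, 0.1176]
eef_rot: [1.0, 0.028, 0.0, 0.0]
ft_force: [-0.5, 0.1, -0.3]
width: 0.0159
grip_force: 3.0
```

Call:
drive_tool(
  series=[
    [[0,0,0],0],
    [[0,0,0],0],
    [[0,0,0],0],
    [[0,0,0],0],
    [[0,0,0.5],0],
    [[0,0,1],0],
    [[0,0,1],0],
    [[0,0,1],0],
    [[0,0,0.5],0],
    [[0,0,0],0],
  ],
  newtons=40,
)

```text
time: 13.1
ee_pos: [0.4479, 0.2653, 0.158]
eef_rot: [1.0, 0.028, 0.0, -0.0]
ft_force: [-0.1, 0.1, -1.8]
width: 0.0151
grip_force: 40.0
```

```bash
python3 - <<'E'
from h import *
np.set_printoptions(precision=4,suppress=True)
S=cam("side"); save(S,"pics/s4.png"); T=cam("top");save(T,"pics/t4.png"); W=cam("wrist");save(W,"pics/w4.png")
np.savez("w4.npz",**W);np.savez("s4.npz",**S)
s=r.read_state();print(s["time"],s["ee_pos"],s["width"],s["ft_force"],s["torque"])
a=cv2.cvtColor(S["im"],cv2.COLOR_RGB2BGR); u,v=map(int,proj(S,(.50,.27,.1))); print(u,v)
A=cv2.resize(a[v-50:v+50,u-50:u+50],(400,400),interpolation=cv2.INTER_CUBIC)
b=cv2.cvtColor(W["im"],cv2.COLOR_RGB2BGR)[:400,120:520]; cv2.imwrite("pics/c4.png",np.hstack([A,b]))
E
```

```text
13.25 [0.4475 0.2651 0.1572] 0.014828654133218383 [-0.5654  0.5911 -0.925 ] [ 0.0459  0.1425 -0.0178]
243 167
```

View pics/c4.png

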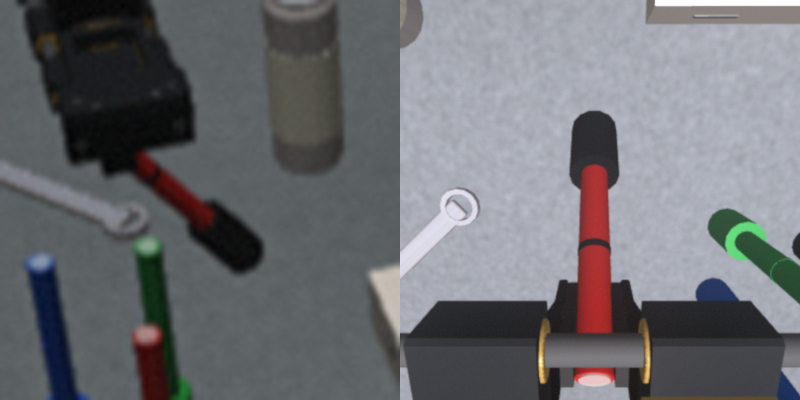

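```bash
cat >> h.py <<'E'
EX=np.array([.9982,.0605,0]);EY=np.array([-.0605,.9982,0]);EZ=np.array([0,0,1.])
def pts(p,th,L=50,a0=5,a1=50,n=36):
    u=-np.sin(th)*EX+np.cos(th)*EZ; v=np.cos(th)*EX+np.sin(th)*EZ
    out=[]
    for rad,h in((.010,0),(.015,.005),(.015,.05),(.008,.05)):
        for f in np.linspace(0,2*np.pi,n): out.append(p+u*h+rad*(np.cos(f)*v+np.sin(f)*EY))
    return np.array(out)
E
python3 - <<'E'
from h import *
np.set_printoptions(precision=4,suppress=True)
W=dict(np.load("w4.npz"))
im=W["im"].astype(int)
tcp=np.array([.4478,.2653,.1575]); G=tcp+[0,0,.011]
g=im.sum(2)[:,300:330].mean(1); print([(i,int(g[i])) for i in range(104,120)])
rd=((im[...,0]>1.6*im[...,1])&(im[...,0]>80))[:,300:330].sum(1); print([(i,int(rd[i])) for i in range(155,190,2)])
for th in(28,30,32,34,36,38):
    t=np.radians(th); u=-np.sin(t)*EX+np.cos(t)*EZ
    P=pts(G-.1475*u,t); q=np.array([proj(W,x) for x in P]); b=q[-36:]
    print(th,q[:72,1].min(),"barrel/foot",b[:,1].min(),b[:,1].max(),q[:,0].min(),q[:,0].max())
E
```

```text
[(104, 526), (105, 527), (106, 528), (107, 529), (108, 529), (109, 525), (110, 480), (111, 384), (112, 307), (113, 247), (114, 190), (115, 158), (116, 146), (117, 142), (118, 142), (119, 140)]
[(155, 0), (157, 0), (159, 0), (161, 0), (163, 0), (165, 13), (167, 20), (169, 23), (171, 25), (173, 27), (175, 27), (177, 27), (179, 27), (181, 27), (183, 27), (185, 27), (187, 29), (189, 27)]
28 122.58461580433988 barrel/foot 170.63837647661322 191.84432799955343 289.18701524243795 338.13007389779574
30 116.06953859650793 barrel/foot 166.17636195783814 187.27692843031454 288.88867000306277 338.3672698764069
32 109.5026941628153 barrel/foot 161.74137736885712 182.72977727103017 288.57498515970843 338.62339668401995
34 102.88120042869853 barrel/foot 157.33551626861635 178.20395730349287 288.2454784099929 338.8995014055229
36 96.20218466271275 barrel/foot 152.96114220980417 173.7007366590481 287.89964031219046 339.1912167983003
38 89.46279133623713 barrel/foot 148.6209115352097 169.22158420197255 287.53693346292835 339.4990665542475
```

Call:
drive_tool(
  series=[
    [[0,0,2.7],0],
    [[0,0,2.8],0],
    [[0.5,-0.5,0],0],
    [[1,-1,0],0],
    [[1.3,-1.3,0],0],
    [[1.7,-1.6,0],0],
    [[1.7,-1.7,0],0],
    [[1.2,-1.2,0],0],
    [[0.56,-0.6,0],0],
    [[0,0,0],0.2],
  ],
)

```text
time: 14.5
ee_pos: [0.5274, 0.1861, 0.2125]
eef_rot: [1.0, 0.03, -0.0, -0.0]
ft_force: [-1.0, -0.0, -2.0]
width: 0.015
grip_force: 40.0
```

```bash
python3 - <<'E'
from h import *
np.set_printoptions(precision=4,suppress=True)
W=cam("wrist");save(W,"pics/w5.png");np.savez("w5.npz",**W);S=cam("side");save(S,"pics/s5.png")
s=r.read_state();print(s["time"],s["ee_pos"],Ro.from_quat(s["eef_rot"]).as_matrix()[:,0],s["width"],s["ft_force"])
C=np.array([.6422,.1933,0])
print("slot front edges z94",[proj(W,C-.006*EX+d*EY+[0,0,.094]) for d in(-.011,0,.011)],"plate left corner",proj(W,C-.006*EX+.045*EY+[0,0,.094]))
a=cv2.cvtColor(W["im"],cv2.COLOR_RGB2BGR)[:400,150:550]
u,v=map(int,proj(S,(.60,.19,.1))); b=cv2.cvtColor(S["im"],cv2.COLOR_RGB2BGR)[v-50:v+50,u-50:u+50]
cv2.imwrite("pics/c5.png",np.hstack([cv2.resize(b,(400,400),interpolation=cv2.INTER_CUBIC),a]))
E
```

```text
14.6 [0.5268 0.1871 0.2127] [ 0.9981  0.0608 -0.    ] 0.01496743366700626 [ 0.3727 -0.054  -1.3453]
slot front edges z94 [array([330.1248,  78.0476]), array([313.7708,  78.0696]), array([297.4189,  78.0916])] plate left corner [246.8885  78.1596]
```

View pics/c5.png

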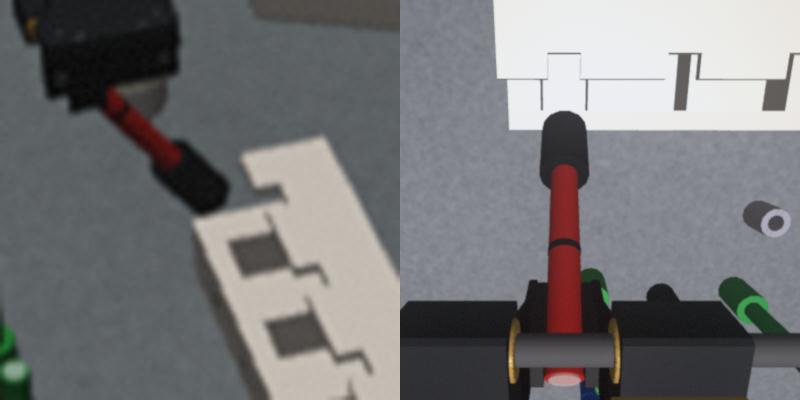

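Call:
drive_tool(
  series=[
    [[0.475,0.025,-0.75],0],
    [[0.475,0.025,-0.75],0],
    [[0.475,0.025,-0.75],0],
    [[0.475,0.025,-0.75],0],
    [[0.475,0.025,-0.75],0],
    [[0.475,0.025,-0.75],0],
    [[0.475,0.025,-0.75],0],
    [[0.475,0.025,-0.75],0],
    [[0.475,0.025,-0.75],0],
    [[0,0,0],0],
  ],
)

```text
time: 15.85
ee_pos: [0.5699, 0.1884, 0.1443]
eef_rot: [1.0, 0.03, -0.001, 0.0]
ft_force: [-0.5, 0.6, -1.2]
width: 0.0149
grip_force: 40.0
```

```bash
python3 - <<'E'
from h import *
np.set_printoptions(precision=4,suppress=True)
s=r.read_state();print(s["time"],s["ee_pos"],s["width"],s["ft_force"],s["torque"])
W=cam("wrist");save(W,"pics/w6.png");S=cam("side");save(S,"pics/s6.png")
C=np.array([.6422,.1933,0])
im=W["im"].astype(int); g=im.sum(2)
rd=((im[...,0]>1.6*im[...,1])&(im[...,0]>80)); ys,xs=np.where(rd[:330,250:380]); print("red top row",ys.min(), "axis col",250+xs[ys<230].mean())
G=s["ee_pos"]+[0,0,.011]
for th in(29,31,33,35):
    t=np.radians(th); u=-np.sin(t)*EX+np.cos(t)*EZ
    for L in(.145,.148):
        q=np.array([proj(W,x) for x in pts(G-L*u,t)[-36:]]); print(th,L,q[:,1].min())
E
```

```text
15.85 [0.5699 0.1884 0.1443] 0.014874909370532857 [-0.485   0.6254 -1.2096] [-0.02    0.1125 -0.0167]
red top row 164 axis col 313.9906868451688
29 0.145 171.28960322480089
29 0.148 168.26140615621102
31 0.145 166.9712583069363
31 0.148 163.80068464304478
33 0.145 162.68483450295784
33 0.148 159.36776145607647
35 0.145 158.43274867727234
35 0.148 154.96485028549876
```

Call:
drive_tool(
  series=[
    [[0.14,0.01,-0.27],0],
    [[0.14,0.01,-0.27],0],
    [[0.14,0.01,-0.27],0],
    [[0.14,0.01,-0.27],0],
    [[0.14,0.01,-0.27],0],
    [[0,0,0],0],
    [[0,0,0],0],
    [[0,0,0],0],
    [[0,0,0],0],
    [[0,0,0],0],
  ],
)

```text
time: 17.2
ee_pos: [0.577, 0.189, 0.1316]
eef_rot: [1.0, 0.03, 0.0, 0.0]
ft_force: [0.4, -0.1, -1.6]
width: 0.0151
grip_force: 40.0
```

Call:
drive_tool(
  series=[
    [[0,0,0],0],
    [[0,0,0],0],
    [[0,0,0],0],
    [[0.32,0.02,0.13],0],
    [[0.33,0.02,0.14],0],
    [[0.32,0.02,0.13],0],
    [[0.33,0.02,0.14],0],
    [[0.32,0.02,0.13],0],
    [[0.33,0.02,0.13],0],
    [[0,0,0],0],
  ],
  newtons=3,
)

```text
time: 18.45
ee_pos: [0.5967, 0.1903, 0.1397]
eef_rot: [1.0, 0.03, 0.0, -0.0]
ft_force: [-0.5, -0.3, -1.2]
width: 0.0158
grip_force: 3.0
```

```bash
python3 - <<'E'
from h import *
np.set_printoptions(precision=4,suppress=True)
s=r.read_state();print(s["time"],s["ee_pos"],s["width"],s["ft_force"],s["torque"])
W=cam("wrist");save(W,"pics/w7.png");S=cam("side");save(S,"pics/s7.png")
a=cv2.cvtColor(W["im"],cv2.COLOR_RGB2BGR)[:400,115:515]
u,v=map(int,proj(S,(.62,.19,.1))); b=cv2.cvtColor(S["im"],cv2.COLOR_RGB2BGR)[v-50:v+50,u-50:u+50]
cv2.imwrite("pics/c7.png",np.hstack([cv2.resize(b,(400,400),interpolation=cv2.INTER_CUBIC),a]))
E
```

```text
18.45 [0.5967 0.1903 0.1397] 0.015750337955347613 [-0.4627 -0.2796 -1.1884] [0.0404 0.037  0.0196]
```

View pics/c7.png

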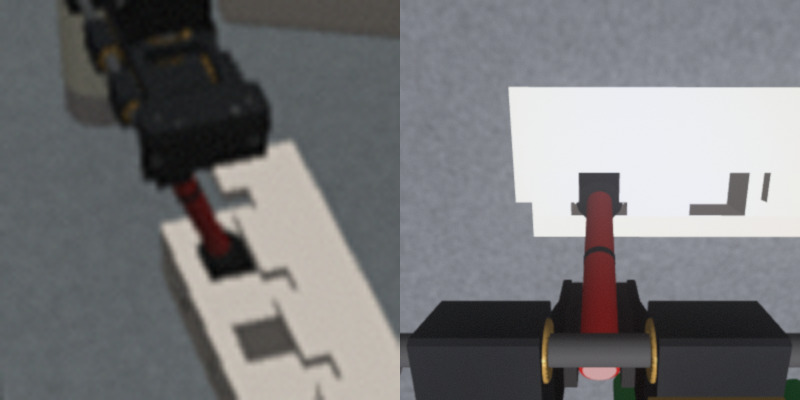

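Call:
drive_tool(
  series=[
    [[0.5,0.03,0.12],0],
    [[0.5,0.03,0.1],0],
    [[0.5,0.03,0.08],0],
    [[0.5,0.03,0.06],0],
    [[0.5,0.03,0.04],0],
    [[0.5,0.03,0.02],0],
    [[0.5,0.03,0],0],
    [[0.5,0.03,0],0],
    [[0.45,0.03,0],0],
    [[0,0,0],0],
  ],
)

```text
time: 19.8
ee_pos: [0.6413, 0.1929, 0.1436]
eef_rot: [1.0, 0.03, -0.0, -0.0]
ft_force: [1.1, 0.1, 1.5]
width: 0.0159
grip_force: 3.0
```

```bash
python3 - <<'E'
from h import *
np.set_printoptions(precision=4,suppress=True)
s=r.read_state();print(s["time"],s["ee_pos"],s["width"],s["ft_force"],s["torque"])
W=cam("wrist");save(W,"pics/w8.png");S=cam("side");save(S,"pics/s8.png")
im=W["im"].astype(int); rd=((im[...,0]>1.6*im[...,1])&(im[...,0]>80))
for y in range(200,330,10):
    x=np.where(rd[y,250:380])[0]
    if len(x)>5:print(y,x.min()+250,x.max()+250)
P=s["ee_pos"]
for z in(.06,.1,.14,.178): print(z,proj(W,[P[0],P[1],z]))
E
```

```text
19.8 [0.6413 0.1929 0.1436] 0.01587889320312871 [1.1047 0.0878 1.5251] [ 0.0305 -0.0172  0.0228]
280 302 326
290 300 328
300 303 330
0.06 [314.2388 248.3013]
0.1 [314.229  270.9904]
0.14 [314.2148 303.6049]
0.178 [314.1941 351.2702]
```

Call:
drive_tool(
  series=[
    [[0,0,0],0],
    [[0,0,0],0],
    [[0,0,0],0],
    [[0,0,0],0],
    [[0,0,0],0],
    [[0,0,0],0],
    [[0,0,0],0],
    [[0,0,0],0],
    [[0,0,0],0],
    [[0,0,0],0],
  ],
  hand=0.65,
)

```text
time: 21.15
ee_pos: [0.641, 0.1929, 0.1438]
eef_rot: [1.0, 0.03, 0.0, 0.0]
ft_force: [0.2, 0.1, -0.7]
width: 0.0306
grip_force: 0.0
```

Call:
drive_tool(
  series=[
    [[0,0,1],0],
    [[0,0,1],0],
    [[0,0,2],0],
    [[0,0,3],0],
    [[0,0,3],0],
    [[-2,0,2],0],
    [[-4,0,2],0],
    [[-4,0,0],0],
    [[-4,0,0],0],
    [[-1,0,0],0],
  ],
)

```text
time: 22.4
ee_pos: [0.4893, 0.1937, 0.2856]
eef_rot: [1.0, 0.031, 0.001, 0.001]
ft_force: [0.1, 0.3, -0.6]
width: 0.0301
grip_force: 0.0
```

```bash
python3 - <<'E'
from h import *
np.set_printoptions(precision=4,suppress=True)
s=r.read_state();print(s["time"],s["ee_pos"],s["width"],s["ft_force"])
W=cam("wrist");save(W,"pics/w9.png");S=cam("side");save(S,"pics/s9.png");T=cam("top");save(T,"pics/t9.png")
for c,n in((W,"W"),(S,"S"),(T,"T")): print(n,"exp top/plate",proj(c,(.642,.193,.178)),proj(c,(.642,.193,.094)))
a=cv2.cvtColor(W["im"],cv2.COLOR_RGB2BGR)[:400,115:515]
u,v=map(int,proj(S,(.62,.17,.1))); b=cv2.cvtColor(S["im"],cv2.COLOR_RGB2BGR)[v-50:v+50,u-50:u+50]
cv2.imwrite("pics/c9.png",np.hstack([cv2.resize(b,(400,400),interpolation=cv2.INTER_CUBIC),a])); print(u,v)
E
```

```text
22.4 [0.4893 0.1937 0.2856] 0.030145943709793555 [ 0.1406  0.3424 -0.5782]
W exp top/plate [330.5417   0.1631] [326.2049  31.985 ]
S exp top/plate [303.2268 152.9859] [303.4601 178.9252]
T exp top/plate [210.1678 222.2652] [216.8802 228.1502]
297 184
```

View pics/c9.png

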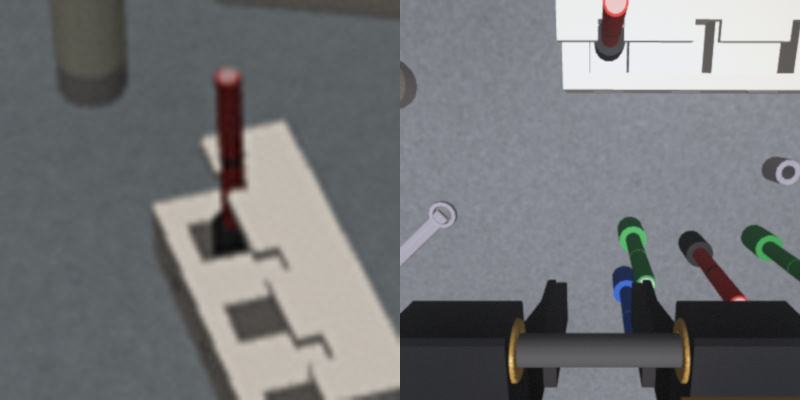

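Call:
drive_tool(
  series=[
    [[-0.9,-2,-0.6],0],
    [[-1,-2.3,-0.7],0],
    [[-1.1,-2.4,-0.7],0],
    [[-1.1,-2.4,-0.7],0],
    [[-1,-2.3,-0.8],0],
    [[0,0,-2],0],
    [[0,0,-2.6],0],
    [[0,0,-2.6],0],
    [[0,0,-2.6],0],
    [[0,0,-1.6],0],
  ],
  hand=0.5,
)

```text
time: 23.8
ee_pos: [0.4404, 0.0789, 0.1338]
eef_rot: [1.0, 0.03, -0.001, -0.0]
ft_force: [0.8, -0.0, 0.1]
width: 0.0433
grip_force: 0.0
```

```bash
python3 - <<'E'
from h import *
np.set_printoptions(precision=4,suppress=True)
s=r.read_state();print(s["time"],s["ee_pos"],s["width"],s["ft_force"])
W=cam("wrist");save(W,"pics/w10.png")
im=W["im"].astype(int); rd=((im[...,0]>1.6*im[...,1])&(im[...,0]>60))
for y in range(240,335,15):
    x=np.where(rd[y,240:400])[0]
    if len(x)>5:print(y,x.min()+240,x.max()+240)
P=s["ee_pos"]
for z in(.06,.1,.14,.17): print(z,proj(W,[P[0],P[1],z]),proj(W,[.4385,.0795,z]))
E
```

```text
23.8 [0.4404 0.0789 0.1338] 0.04331110267162961 [ 0.8012 -0.0249  0.058 ]
255 302 325
270 301 326
285 299 327
300 298 328
315 296 330
330 295 331
0.06 [314.3105 253.1029] [313.1721 255.8844]
0.1 [314.2659 277.827 ] [312.9145 281.0604]
0.14 [314.2006 313.979 ] [312.5383 317.8334]
0.17 [314.1278 354.3585] [312.1186 358.8505]
```

Call:
drive_tool(
  series=[
    [[-0.15,0,0.3],0],
    [[0,0,0],0],
    [[0,0,0],0],
    [[0,0,0],0],
    [[0,0,0],0],
    [[0,0,0],0],
    [[0,0,0],0],
    [[0,0,0],0],
    [[0,0,0],0],
    [[0,0,0],0],
  ],
  hand=1,
  newtons=15,
)

```text
time: 25.1
ee_pos: [0.439, 0.0791, 0.1383]
eef_rot: [1.0, 0.03, 0.001, -0.0]
ft_force: [0.1, 0.3, 5.7]
width: 0.0157
grip_force: 15.0
```

Call:
drive_tool(
  series=[
    [[0,0,0.5],0],
    [[0,0,1],0],
    [[0,0,1],0],
    [[0,0,0.5],0],
    [[1,0,0],0],
    [[2,0,0],0],
    [[2.5,0,0],0],
    [[2,0,0],0],
    [[1.5,0,0],0],
    [[0,0,0],0],
  ],
)

```text
time: 26.35
ee_pos: [0.5291, 0.079, 0.1672]
eef_rot: [1.0, 0.03, -0.0, -0.0]
ft_force: [-1.2, -0.4, -1.6]
width: 0.0155
grip_force: 15.0
```

Call:
drive_tool(
  series=[
    [[0,1.5,0],0],
    [[0,2.5,0],0],
    [[0,3,0],0],
    [[0,3,0],0],
    [[0,3,0],0],
    [[0,2.5,0],0],
    [[0,2,0],0],
    [[0,1.5,0],0],
    [[0,0,0],0],
    [[0,0,0],0],
  ],
)

```text
time: 27.6
ee_pos: [0.5286, 0.2681, 0.1677]
eef_rot: [1.0, 0.029, 0.0, 0.0]
ft_force: [-0.5, -0.1, -1.6]
width: 0.0151
grip_force: 15.0
```

Call:
drive_tool(
  series=[
    [[0,0,-0.5],0],
    [[0,0,-1],0],
    [[0,0,-1],0],
    [[0,0,-0.5],0],
    [[0,0,-0.05],0],
    [[0,0,0],0],
    [[0,0,0],0],
    [[0,0,0],0],
    [[0,0,0],0],
    [[0,0,0],0],
  ],
)

```text
time: 28.85
ee_pos: [0.5291, 0.2691, 0.1381]
eef_rot: [1.0, 0.03, 0.001, -0.0]
ft_force: [-0.7, -0.3, 7.4]
width: 0.0159
grip_force: 15.0
```

Call:
drive_tool(
  series=[
    [[0,0,0],0],
    [[0,0,0],0],
    [[0,0,0],0],
    [[-0.38,-0.02,0.01],0],
    [[-0.39,-0.02,0.01],0],
    [[-0.38,-0.02,0],0],
    [[-0.39,-0.02,-0.01],0],
    [[-0.38,-0.02,-0.02],0],
    [[-0.39,-0.02,-0.03],0],
    [[0,0,0],0],
  ],
  newtons=3,
)

```text
time: 30.1
ee_pos: [0.5051, 0.2677, 0.1368]
eef_rot: [1.0, 0.03, -0.0, 0.0]
ft_force: [-0.5, -0.0, -0.7]
width: 0.016
grip_force: 3.0
```

Call:
drive_tool(
  series=[
    [[-0.77,-0.045,-0.09],0],
    [[-0.76,-0.045,-0.13],0],
    [[-0.75,-0.045,-0.17],0],
    [[-0.74,-0.045,-0.21],0],
    [[-0.73,-0.045,-0.25],0],
    [[-0.72,-0.045,-0.28],0],
    [[-0.7,-0.04,-0.32],0],
    [[-0.68,-0.04,-0.36],0],
    [[0,0,0],0],
    [[0,0,0],0],
  ],
)

```text
time: 31.35
ee_pos: [0.4471, 0.2642, 0.1189]
eef_rot: [1.0, 0.03, 0.0, 0.0]
ft_force: [-1.7, -0.5, 2.7]
width: 0.0165
grip_force: 3.0
```

Call:
drive_tool(
  series=[
    [[0,0,0],0],
    [[0,0,0],0],
    [[0,0,0],0],
    [[0,0,0],0],
    [[0,0,0.5],0],
    [[0,0,1],0],
    [[0,0,1],0],
    [[0,0,1],0],
    [[0,0,0.5],0],
    [[0,0,0],0],
  ],
  newtons=40,
)

```text
time: 32.6
ee_pos: [0.4471, 0.2643, 0.1592]
eef_rot: [1.0, 0.03, 0.0, -0.0]
ft_force: [0.0, -0.4, -1.2]
width: 0.0145
grip_force: 39.9
```

```bash
cat > tilt.py <<'E'
from h import *
np.set_printoptions(precision=4,suppress=True)
s=r.read_state();print(s["time"],s["ee_pos"],s["ft_force"],s["width"])
W=cam("wrist")
im=W["im"].astype(int); g=im.sum(2)[:,300:328].mean(1); d=np.diff(g)
rd=((im[...,0]>1.6*im[...,1])&(im[...,0]>80)); ys,xs=np.where(rd[:330,270:360])
print("red top",ys.min(),"axis col",270+xs[ys<230].mean(),"foot end",60+int(np.argmin(d[60:160])),d[60:160].min())
G=s["ee_pos"]+[0,0,.011]
for th in(28,30,32,34,36):
    t=np.radians(th); u=-np.sin(t)*EX+np.cos(t)*EZ
    for L in(.146,.149):
        q=np.array([proj(W,x) for x in pts(G-L*u,t)]); print(th,L,"red",q[-36:,1].min().round(1),"end",q[:72,1].min().round(1),"col",q[:,0].mean().round(1))
E
python3 tilt.py
```

```text
32.6 [0.4471 0.2643 0.1592] [ 0.0136 -0.4146 -1.2305] 0.014509017885493027
red top 161 axis col 315.1913415285943 foot end 110 -102.78571428571428
28 0.146 red 172.7 end 124.3 col 314.2
28 0.149 red 169.7 end 122.1 col 314.2
30 0.146 red 168.3 end 117.9 col 314.2
30 0.149 red 165.2 end 115.5 col 314.2
32 0.146 red 163.9 end 111.4 col 314.2
32 0.149 red 160.7 end 108.9 col 314.2
34 0.146 red 159.6 end 104.9 col 314.2
34 0.149 red 156.3 end 102.3 col 314.2
36 0.146 red 155.3 end 98.3 col 314.2
36 0.149 red 151.8 end 95.5 col 314.2
```

Call:
drive_tool(
  series=[
    [[0,0,2.7],0],
    [[0,0,2.8],0],
    [[0.6,-1,0],0],
    [[1.2,-2.2,0],0],
    [[1.5,-2.8,0],0],
    [[1.7,-3.2,0],0],
    [[1.5,-3,0],0],
    [[1.3,-2.4,0],0],
    [[0.7,-1.2,0],0],
    [[0,0,0],0],
  ],
)

```text
time: 33.9
ee_pos: [0.5318, 0.1054, 0.2128]
eef_rot: [1.0, 0.029, -0.001, 0.0]
ft_force: [-0.2, 1.8, -1.7]
width: 0.0149
grip_force: 39.9
```

```bash
cat tilt.py > t2.py; cat >> t2.py <<'E'
save(W,"pics/w11.png"); C=np.array([.647,.1134,0])
print("slot pred z94",[proj(W,C-.006*EX+d*EY+[0,0,.094]) for d in(-.011,0,.011)])
gg=cv2.cvtColor(W["im"],cv2.COLOR_RGB2GRAY).astype(int)
for y in(70,85,95): print(y,[(i,int(gg[y,i+1]-gg[y,i])) for i in range(270,360) if abs(gg[y,i+1]-gg[y,i])>10])
E
python3 t2.py
```

```text
33.9 [0.5318 0.1054 0.2128] [-0.1904  1.8458 -1.7265] 0.014896406210149794
red top 161 axis col 315.1900328587076 foot end 110 -150.03571428571433
28 0.146 red 172.4 end 124.0 col 314.1
28 0.149 red 169.5 end 121.8 col 314.0
30 0.146 red 168.1 end 117.5 col 314.0
30 0.149 red 165.0 end 115.2 col 314.0
32 0.146 red 163.7 end 111.1 col 314.0
32 0.149 red 160.5 end 108.6 col 314.0
34 0.146 red 159.4 end 104.5 col 314.0
34 0.149 red 156.0 end 101.9 col 314.0
36 0.146 red 155.1 end 97.9 col 314.0
36 0.149 red 151.6 end 95.2 col 314.0
slot pred z94 [array([328.7777,  77.227 ]), array([312.4283,  77.2699]), array([296.0812,  77.3129])]
70 [(294, -11), (295, -16), (296, 16), (327, -20), (329, 15)]
85 [(287, -13), (288, -56), (289, -43), (290, 57), (291, 46), (333, -52), (334, -69), (335, 38), (336, 67), (337, 17)]
95 [(287, -12), (288, -54), (289, -50), (290, 39), (291, 60), (292, 18), (333, -49), (334, -65), (335, 56), (336, 50), (337, 11)]
```

Call:
drive_tool(
  series=[
    [[0.475,0.12,-0.75],0],
    [[0.475,0.12,-0.75],0],
    [[0.475,0.03,-0.75],0],
    [[0.475,0.03,-0.75],0],
    [[0.475,0.03,-0.75],0],
    [[0.475,0.03,-0.75],0],
    [[0.475,0.03,-0.75],0],
    [[0.475,0.03,-0.75],0],
    [[0.475,0.03,-0.7],0],
    [[0,0,0],0],
  ],
)

```text
time: 35.2
ee_pos: [0.5746, 0.1106, 0.1461]
eef_rot: [1.0, 0.03, -0.001, 0.0]
ft_force: [0.5, 0.5, -2.0]
width: 0.0149
grip_force: 39.9
```

```bash
python3 tilt.py|head -2
```

```text
35.2 [0.5746 0.1106 0.1461] [ 0.4656  0.5333 -1.9592] 0.014903519083402638
red top 161 axis col 315.2300055157198 foot end 119 -308.1071428571429
```

Clean entry, no contact. Now slide under the plate and straighten with a light grip.

Call:
drive_tool(
  series=[
    [[0.14,0.01,-0.27],0],
    [[0.14,0.01,-0.27],0],
    [[0.14,0.01,-0.27],0],
    [[0.14,0.01,-0.27],0],
    [[0.14,0.01,-0.27],0],
    [[0,0,0],0],
    [[0,0,0],0],
    [[0,0,0],0],
    [[0,0,0],0],
    [[0,0,0],0],
  ],
)

```text
time: 36.5
ee_pos: [0.5817, 0.1112, 0.1333]
eef_rot: [1.0, 0.03, 0.0, 0.0]
ft_force: [-0.4, 0.4, -1.6]
width: 0.0147
grip_force: 39.9
```

Call:
drive_tool(
  series=[
    [[0,0,0],0],
    [[0,0,0],0],
    [[0,0,0],0],
    [[0.32,0.02,0.13],0],
    [[0.33,0.02,0.14],0],
    [[0.32,0.02,0.13],0],
    [[0.33,0.02,0.14],0],
    [[0.32,0.02,0.13],0],
    [[0.33,0.02,0.13],0],
    [[0,0,0],0],
  ],
  newtons=3,
)

```text
time: 37.75
ee_pos: [0.6014, 0.1125, 0.1413]
eef_rot: [1.0, 0.03, 0.0, -0.0]
ft_force: [0.4, -0.1, -1.0]
width: 0.0155
grip_force: 3.0
```

```bash
python3 tilt.py|head -2
```

```text
37.75 [0.6014 0.1125 0.1413] [ 0.4234 -0.0601 -1.0174] 0.015494507040988533
red top 192 axis col 314.82067247820675 foot end 62 -1.6428571428571104
```

Call:
drive_tool(
  series=[
    [[0.5,0.02,0.12],0],
    [[0.5,0.02,0.1],0],
    [[0.5,0.02,0.08],0],
    [[0.5,0.02,0.06],0],
    [[0.5,0.02,0.04],0],
    [[0.5,0.02,0.02],0],
    [[0.5,0.02,0],0],
    [[0.5,0.02,0],0],
    [[0.45,0.02,-0.02],0],
    [[0,0,0],0],
  ],
)

```text
time: 39.05
ee_pos: [0.6459, 0.1143, 0.1453]
eef_rot: [1.0, 0.03, 0.0, -0.0]
ft_force: [-0.2, 0.5, -0.6]
width: 0.0157
grip_force: 3.0
```

Call:
drive_tool(
  series=[
    [[0,0,0],0],
    [[0,0,0],0],
    [[0,0,0],0],
    [[0,0,0],0],
    [[0,0,0],0],
    [[0,0,0],0],
    [[0,0,0],0],
    [[0,0,0],0],
    [[0,0,0],0],
    [[0,0,0],0],
  ],
  hand=0.65,
)

```text
time: 40.3
ee_pos: [0.6457, 0.1142, 0.1453]
eef_rot: [1.0, 0.03, 0.0, 0.0]
ft_force: [-0.2, -0.0, 0.1]
width: 0.0307
grip_force: 0.0
```

Call:
drive_tool(
  series=[
    [[0,0,1],0],
    [[0,0,1],0],
    [[0,0,2],0],
    [[0,0,3],0],
    [[0,0,3],0],
    [[-2,-1,2],0],
    [[-4,-2,2],0],
    [[-4,-2,0],0],
    [[-4,-2,0],0],
    [[0,0,0],0],
  ],
)

```text
time: 41.55
ee_pos: [0.5042, 0.0428, 0.2872]
eef_rot: [1.0, 0.029, 0.001, 0.001]
ft_force: [0.5, 0.1, 0.3]
width: 0.0305
grip_force: 0.0
```

```bash
python3 - <<'E'
from h import *
np.set_printoptions(precision=4,suppress=True)
s=r.read_state();print(s["time"],s["ee_pos"],s["width"],s["ft_force"])
W=cam("wrist");save(W,"pics/w12.png");S=cam("side");save(S,"pics/s12.png");T=cam("top");save(T,"pics/t12.png")
for n,X in(("A",(.642,.193,.178)),("B",(.647,.1138,.178))): print(n,"W",proj(W,X),"S",proj(S,X),"T",proj(T,X))
for c,n in((W,"W"),(S,"S"),(T,"T")):
    im=c["im"].astype(int); m=(im[...,0]>70)&(im[...,0]>1.25*im[...,1])&(im[...,0]>1.25*im[...,2])
    k,l,st,ce=cv2.connectedComponentsWithStats(m.astype(np.uint8)); print(n,[(st[i].tolist(),ce[i].round(1).tolist()) for i in range(1,k) if st[i,4]>20 and st[i,1]<340])
E
```

```text
41.55 [0.5042 0.0428 0.2872] 0.030476536707620884 [0.485  0.0889 0.332 ]
A W [84.7419 11.9363] S [303.2268 152.9859] T [210.1678 222.2652]
B W [212.748   11.2128] S [313.6231 173.0816] T [244.7756 220.1508]
W [([71, 0, 69, 44, 1624], [104.0, 21.4]), ([199, 0, 44, 45, 803], [223.6, 24.8]), ([136, 27, 31, 28, 329], [150.0, 42.0]), ([232, 34, 22, 24, 273], [244.5, 47.7]), ([224, 324, 13, 34, 157], [228.1, 340.3]), ([396, 324, 9, 33, 139], [400.4, 341.2])]
S [([276, 28, 111, 33, 1003], [330.3, 49.6]), ([166, 54, 14, 22, 86], [171.2, 60.9]), ([211, 72, 17, 20, 244], [219.3, 81.3]), ([170, 85, 14, 8, 56], [176.7, 89.4]), ([64, 88, 43, 25, 780], [85.5, 99.9]), ([300, 151, 8, 5, 26], [303.3, 153.2]), ([311, 171, 7, 5, 29], [313.9, 173.4])]
T [([0, 94, 18, 82, 373], [5.0, 118.4]), ([242, 217, 7, 8, 40], [244.8, 220.0]), ([207, 220, 10, 8, 44], [210.6, 222.9]), ([13, 334, 15, 17, 99], [21.3, 341.9])]
```

Call:
drive_tool(
  series=[
    [[1.2,-1.4,-0.6],0],
    [[1.8,-2.2,-1.2],0],
    [[2,-2.4,-1.4],0],
    [[1.8,-2.2,-1.4],0],
    [[1.3,-1.4,-1.4],0],
    [[0,0,-2],0],
    [[0,0,-2.6],0],
    [[0,0,-2.8],0],
    [[0,0,-2.8],0],
    [[0,0,-2.2],0],
  ],
  hand=1,
  newtons=10,
)

```text
time: 42.95
ee_pos: [0.587, -0.0524, 0.0986]
eef_rot: [1.0, 0.03, -0.001, -0.0]
ft_force: [0.3, -0.0, 0.6]
width: 0.0007
grip_force: 0.0
```

```bash
cat > ball.py <<'E'
from h import *
np.set_printoptions(precision=4,suppress=True)
s=r.read_state();print(s["time"],s["ee_pos"],s["width"],s["ft_force"])
W=cam("wrist");save(W,"pics/wb.png");S=cam("side")
piv=np.array([.657,-.051,.034])
for q in(0,.25,.5,.9,1.0):
    a=q-.5; X=piv+.08*(np.sin(a)*EX+np.cos(a)*EZ); print(q,X,"W",proj(W,X),"S",proj(S,X))
for c,n,cx,cy in((W,"W",315,150),(S,"S",330,245)):
    im=c["im"].astype(int); m=(im.max(2)<40)
    k,l,st,ce=cv2.connectedComponentsWithStats(m.astype(np.uint8)); print(n,[(st[i].tolist(),ce[i].round(1).tolist()) for i in range(1,k) if 20<st[i,4]<4000 and abs(ce[i][0]-cx)<60 and abs(ce[i][1]-cy)<120])
E
python3 ball.py
```

```text
42.95 [ 0.587  -0.0524  0.0986] 0.0006589103822366737 [ 0.2966 -0.0353  0.5843]
0 [ 0.6187 -0.0533  0.1042] W [320.8476 245.4647] S [320.6558 247.1108]
0.25 [ 0.6372 -0.0522  0.1115] W [321.3812 205.6576] S [328.4886 243.0247]
0.5 [ 0.657 -0.051  0.114] W [321.78   153.5527] S [336.7706 240.2519]
0.9 [ 0.6881 -0.0491  0.1077] W [321.9243  61.9993] S [349.4941 238.9722]
1.0 [ 0.6953 -0.0487  0.1042] W [321.8509  41.3599] S [352.3507 239.2787]
W [([343, 214, 9, 12, 39], [347.4, 220.1]), ([296, 229, 57, 32, 263], [327.4, 250.8])]
S [([300, 124, 38, 34, 875], [318.4, 140.8]), ([362, 144, 43, 76, 385], [380.5, 182.1]), ([279, 188, 59, 77, 2101], [308.6, 229.9]), ([325, 269, 27, 9, 52], [338.7, 273.4]), ([309, 303, 54, 40, 1416], [335.1, 323.4])]
```

Call:
drive_tool(
  series=[
    [[0.82,0.04,0],0],
    [[0.82,0.04,0],0],
    [[0.82,0.04,0],0],
    [[0.82,0.04,0],0],
    [[0.82,0.04,0],0],
    [[0.82,0.04,0],0],
    [[0.82,0.04,0],0],
    [[0.82,0.04,0],0],
    [[0.82,0.04,0],0],
    [[0.82,0.04,0],0],
  ],
)

```text
time: 44.3
ee_pos: [0.6691, -0.0478, 0.1011]
eef_rot: [1.0, 0.03, -0.0, 0.0]
ft_force: [-2.1, -0.9, -0.8]
width: 0.0005
grip_force: 0.5
```

```bash
python3 ball.py; python3 - <<'E'
import cv2,numpy as np
g=cv2.imread("pics/wb.png").max(2)
for y in range(0,200,12): print(y,[int(v) for v in g[y,296:350:6]])
E
```

```text
44.3 [ 0.6691 -0.0478  0.1011] 0.000539595061883509 [-2.1378 -0.9082 -0.7896]
0 [ 0.6187 -0.0533  0.1042] W [319.3123 403.4652] S [320.6558 247.1108]
0.25 [ 0.6372 -0.0522  0.1115] W [319.6597 381.4028] S [328.4886 243.0247]
0.5 [ 0.657 -0.051  0.114] W [319.9076 346.7816] S [336.7706 240.2519]
0.9 [ 0.6881 -0.0491  0.1077] W [319.9771 274.5658] S [349.4941 238.9722]
1.0 [ 0.6953 -0.0487  0.1042] W [319.9241 255.8284] S [352.3507 239.2787]
W []
S [([346, 113, 35, 34, 827], [363.2, 129.3]), ([368, 156, 34, 62, 317], [383.4, 187.6]), ([314, 178, 63, 77, 2162], [345.3, 218.2]), ([300, 188, 8, 9, 46], [303.2, 193.0]), ([309, 208, 9, 11, 58], [312.0, 213.8]), ([309, 303, 54, 40, 1413], [335.1, 323.5])]
0 [145, 140, 146, 145, 145, 143, 207, 229, 222]
12 [146, 146, 150, 148, 146, 150, 214, 228, 224]
24 [148, 147, 141, 145, 152, 153, 220, 226, 221]
36 [154, 147, 146, 152, 151, 153, 224, 223, 222]
48 [145, 147, 150, 147, 144, 154, 227, 222, 226]
60 [148, 147, 153, 149, 145, 156, 231, 217, 228]
72 [143, 154, 147, 143, 145, 155, 230, 208, 229]
84 [150, 155, 150, 154, 155, 157, 233, 214, 228]
96 [143, 151, 156, 150, 151, 161, 233, 220, 229]
108 [148, 148, 151, 153, 148, 159, 235, 222, 229]
120 [150, 145, 144, 147, 150, 160, 235, 229, 229]
132 [152, 145, 151, 148, 149, 143, 229, 230, 233]
144 [151, 154, 145, 145, 150, 151, 151, 157, 152]
156 [149, 150, 150, 153, 153, 152, 146, 150, 151]
168 [147, 149, 149, 151, 150, 145, 148, 149, 149]
180 [145, 148, 149, 148, 148, 145, 148, 146, 151]
192 [145, 142, 149, 148, 151, 149, 149, 144, 146]
```

Call:
drive_tool(
  series=[
    [[0.1,0,0],0],
    [[0.1,0,0],0],
    [[0.1,0,0],0],
    [[0.1,0,0],0],
    [[0,0,0],0],
    [[0,0,0],0],
    [[0,0,0],0],
    [[0,0,0],0],
    [[0,0,0],0],
    [[0,0,0],0],
  ],
)

```text
time: 45.65
ee_pos: [0.6723, -0.0478, 0.1011]
eef_rot: [1.0, 0.03, -0.0, 0.0]
ft_force: [-5.5, -0.3, 0.9]
width: 0.0006
grip_force: 2.6
```

Call:
drive_tool(
  series=[
    [[0.1,0,0],0],
    [[0,0,0],0],
    [[0,0,0],0],
    [[0,0,0],0],
    [[0,0,0],0],
    [[0,0,0],0],
    [[0,0,0],0],
    [[0,0,0],0],
    [[0,0,0],0],
    [[0,0,0],0],
  ],
)

```text
time: 46.9
ee_pos: [0.6725, -0.0478, 0.101]
eef_rot: [1.0, 0.03, -0.001, 0.0]
ft_force: [-8.1, -0.4, 2.7]
width: 0.0005
grip_force: 4.4
```

Call:
drive_tool(
  series=[
    [[-1,0,0],0],
    [[-2,-0.5,0],0],
    [[-3,-1,0],0],
    [[-2,-1,2],0],
    [[0,-1,4],0],
    [[0,-1,5],0],
    [[0,-1,5],0],
    [[0,-1,4],0],
    [[0,0,0],0],
    [[0,0,0],0],
  ],
)

```text
time: 48.15
ee_pos: [0.5936, -0.1125, 0.3008]
eef_rot: [1.0, 0.03, 0.0, 0.0]
ft_force: [-0.3, -0.6, -0.1]
width: 0.0003
grip_force: 0.0
```

```bash
python3 ball.py; python3 - <<'E'
from h import *
np.set_printoptions(precision=4,suppress=True)
T=cam("top");S=cam("side");save(T,"pics/t13.png");save(S,"pics/s13.png");W=cam("wrist")
im=T["im"].astype(int)
for ctr,z in(((374.5,245.5),.04),((453.5,263.5),.028),((344.5,305),.028)):
    n,l,s,c=cv2.connectedComponentsWithStats((im.min(2)>150).astype(np.uint8))
    print([ (c[i].round(1).tolist(),onz(T,c[i],z)) for i in range(1,n) if 120<s[i,4]<260 and s[i,1]>200]); 
a=cv2.cvtColor(S["im"],cv2.COLOR_RGB2BGR)[180:280,290:390]; b=cv2.cvtColor(W["im"],cv2.COLOR_RGB2BGR)[:400,150:550]
cv2.imwrite("pics/c13.png",np.hstack([cv2.resize(a,(400,400),interpolation=cv2.INTER_CUBIC),b]))
E
```

```text
48.15 [ 0.5936 -0.1125  0.3008] 0.00026161206930710963 [-0.3375 -0.572  -0.1335]
0 [ 0.6187 -0.0533  0.1042] W [252.6242 180.4732] S [320.6558 247.1108]
0.25 [ 0.6372 -0.0522  0.1115] W [250.3449 161.0919] S [328.4886 243.0247]
0.5 [ 0.657 -0.051  0.114] W [248.7427 138.5293] S [336.7706 240.2519]
0.9 [ 0.6881 -0.0491  0.1077] W [248.0904 101.2825] S [349.4941 238.9722]
1.0 [ 0.6953 -0.0487  0.1042] W [248.3274  92.7436] S [352.3507 239.2787]
W [([303, 253, 19, 6, 32], [311.5, 255.5]), ([333, 260, 18, 6, 35], [342.0, 262.6])]
S [([285, 122, 72, 97, 3448], [320.2, 170.5]), ([366, 138, 23, 12, 124], [377.3, 143.2]), ([362, 144, 41, 74, 392], [380.0, 181.1]), ([348, 235, 10, 10, 81], [352.5, 239.2]), ([329, 269, 23, 8, 31], [341.2, 272.9]), ([309, 303, 54, 40, 1413], [335.1, 323.5])]
[([461.0, 254.7], array([ 0.5823, -0.4241,  0.04  ]))]
[([461.0, 254.7], array([ 0.5836, -0.4279,  0.028 ]))]
[([461.0, 254.7], array([ 0.5836, -0.4279,  0.028 ]))]
```

View pics/c13.png

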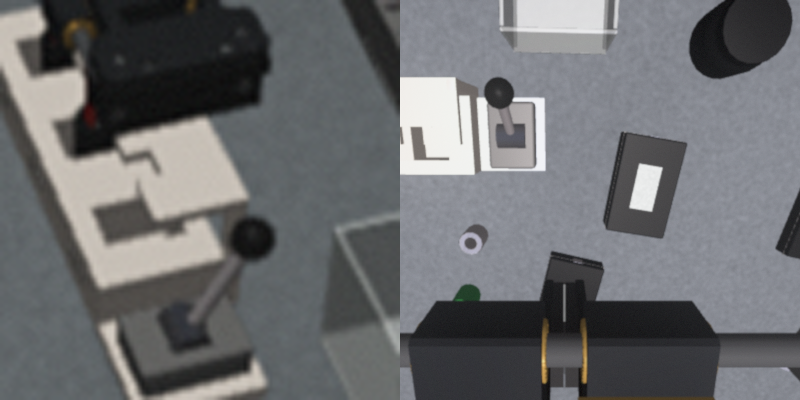

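```bash
cat > case.py <<'E'
from h import *
import sys
np.set_printoptions(precision=4,suppress=True)
def labels(z,c=None,amin=150,amax=6000):
    c=c or cam("wrist"); im=c["im"].astype(int)
    k,l,st,ce=cv2.connectedComponentsWithStats((im.min(2)>150).astype(np.uint8)); out=[]
    for i in range(1,k):
        if not amin<st[i,4]<amax: continue
        ct=max(cv2.findContours((l==i).astype(np.uint8),cv2.RETR_EXTERNAL,cv2.CHAIN_APPROX_NONE)[0],key=len)[:,0]
        P=np.array([onz(c,p,z)[:2]*1000 for p in ct],np.float32)
        (x,y),(w,h),a=cv2.minAreaRect(P)
        if w<h: w,h,a=h,w,a+90
        if not(40<w<56 and 18<h<36): continue
        a=(a+90)%180-90; touch=st[i,0]==0 or st[i,1]==0
        out.append((round(x/1000,4),round(y/1000,4),"yaw",round(a,1),"size",round(w,1),round(h,1),"px",ce[i].round(),touch))
    return out
if __name__=="__main__":
    s=r.read_state();print(s["time"],s["ee_pos"],"toolyaw",np.degrees(np.arctan2(*Ro.from_quat(s["eef_rot"]).as_matrix()[[1,0],0])).round(2),s["width"],s["ft_force"])
    c=cam("wrist"); save(c,"pics/wl.png")
    for z in map(float,sys.argv[1:]): print(z,*labels(z,c),sep="\n ")
E
python3 case.py .04 .028; python3 - <<'E'
from case import *
T=cam("top");print("top",labels(.028,T,100,400))
E
```

```text
48.4 [ 0.5934 -0.1125  0.3004] toolyaw 3.44 0.0005923422562343142 [-0.2452 -0.5527  0.0964]
0.04
 (0.6095, -0.2015, 'yaw', -6.0, 'size', 50.9, 26.6, 'px', array([395., 187.]), np.False_)
 (0.5866, -0.4182, 'yaw', -9.4, 'size', 49.2, 25.8, 'px', array([582., 219.]), np.False_)
0.028
 (0.6076, -0.2042, 'yaw', -6.0, 'size', 52.4, 27.4, 'px', array([395., 187.]), np.False_)
 (0.5841, -0.4272, 'yaw', -9.4, 'size', 50.6, 26.5, 'px', array([582., 219.]), np.False_)
top [(0.5836, -0.4281, 'yaw', -9.3, 'size', 48.7, 24.6, 'px', array([461., 255.]), np.False_)]
```

Call:
drive_tool(
  series=[
    [[-1,-0.1,-1],-1.5],
    [[-1.5,-0.2,-1.4],-1.7],
    [[-2,-0.2,-1.6],-1.8],
    [[-2,-0.2,-1.6],-1.8],
    [[-2,-0.2,-1.6],-1.8],
    [[-2,-0.1,-1.6],-1.8],
    [[-1.7,-0.1,-1.6],-1.7],
    [[-1.5,-0.1,-1.6],-1.5],
    [[0,0,0],0],
    [[0,0,0],0],
  ],
  hand=0,
)

```text
time: 49.75
ee_pos: [0.4575, -0.1247, 0.182]
eef_rot: [0.996, -0.088, 0.001, 0.0]
ft_force: [0.1, 0.2, 0.9]
width: 0.0857
grip_force: 0.0
```

```bash
python3 case.py .028
```

```text
49.75 [ 0.4575 -0.1247  0.182 ] toolyaw -10.14 0.0857032566386085 [0.09   0.2238 0.9274]
0.028
 (0.5554, -0.1536, 'yaw', -25.8, 'size', 45.7, 27.8, 'px', array([326.,  96.]), np.False_)
 (0.4564, -0.124, 'yaw', -10.1, 'size', 50.1, 26.7, 'px', array([313., 222.]), np.False_)
```

Call:
drive_tool(
  series=[
    [[-0.1,0.07,-1.5],0],
    [[0,0,-2],0],
    [[0,0,-2.2],0],
    [[0,0,-2.2],0],
    [[0,0,-2.2],0],
    [[0,0,-2.2],0],
    [[0,0,-2],0],
    [[0,0,-1.5],0],
    [[0,0,-1],0],
    [[0,0,0],0],
  ],
)

```text
time: 51.05
ee_pos: [0.4554, -0.1239, 0.0127]
eef_rot: [0.996, -0.089, -0.0, -0.0]
ft_force: [0.0, 0.2, 0.5]
width: 0.0869
grip_force: 0.0
```

Call:
drive_tool(
  series=[
    [[0,0,0],0],
    [[0,0,0],0],
    [[0,0,0],0],
    [[0,0,0],0],
    [[0,0,0],0],
    [[0,0,0],0],
    [[0,0,0],0],
    [[0,0,0],0],
    [[0,0,0],0],
    [[0,0,0],0],
  ],
  hand=1,
  newtons=20,
)

```text
time: 52.3
ee_pos: [0.456, -0.1242, 0.0137]
eef_rot: [0.996, -0.089, 0.0, 0.0]
ft_force: [-0.8, 0.5, 5.9]
width: 0.0677
grip_force: 20.0
```

Call:
drive_tool(
  series=[
    [[0,0,1],0],
    [[0,0,2.5],0],
    [[0,0,3.5],0],
    [[0,0,3],0],
    [[1,-0.5,0],0],
    [[2,-1,0],0.4],
    [[3,-1.5,0],0.8],
    [[3,-1.5,0],1],
    [[3,-1.6,0],1],
    [[2.3,-1.2,0],0.6],
  ],
)

```text
time: 53.55
ee_pos: [0.5993, -0.1979, 0.1113]
eef_rot: [0.998, -0.056, -0.001, -0.0]
ft_force: [0.3, 0.4, -1.9]
width: 0.068
grip_force: 20.0
```

Call:
drive_tool(
  series=[
    [[1,-0.5,0],0.3],
    [[0,0,0],0],
    [[0,0,-1.5],0],
    [[0,0,-1.5],0],
    [[0,0,-1],0],
    [[0,0,-0.8],0],
    [[0,0,-0.5],0],
    [[0,0,-0.3],0],
    [[0,0,0],0],
    [[0,0,0],0],
  ],
)

```text
time: 54.8
ee_pos: [0.6089, -0.2021, 0.0576]
eef_rot: [0.999, -0.053, 0.0, 0.0]
ft_force: [-0.5, -0.3, -2.2]
width: 0.0681
grip_force: 20.0
```

```bash
python3 case.py .08
```

```text
54.8 [ 0.6089 -0.2021  0.0576] toolyaw -6.09 0.06812376394558986 [-0.4912 -0.3373 -2.202 ]
0.08
```

Call:
drive_tool(
  series=[
    [[0,0,-0.2],0],
    [[0,0,-0.15],0],
    [[0,0,0],0],
    [[0,0,0],0],
    [[0,0,0],0],
    [[0,0,0],0],
    [[0,0,0],0],
    [[0,0,0],0],
    [[0,0,0],0],
    [[0,0,0],0],
  ],
)

```text
time: 56.1
ee_pos: [0.6087, -0.2021, 0.0538]
eef_rot: [0.999, -0.053, 0.0, 0.0]
ft_force: [-0.3, 0.6, 1.4]
width: 0.0678
grip_force: 20.0
```

Call:
drive_tool(
  series=[
    [[0,0,0],0],
    [[0,0,0],0],
    [[0,0,0],0],
    [[0,0,0],0],
    [[0,0,0],0],
    [[0,0,0],0],
    [[0,0,0],0],
    [[0,0,0],0],
    [[0,0,0],0],
    [[0,0,0],0],
  ],
  hand=0,
)

```text
time: 57.35
ee_pos: [0.6086, -0.2021, 0.0538]
eef_rot: [0.999, -0.053, -0.0, 0.0]
ft_force: [0.2, 0.5, 0.1]
width: 0.0868
grip_force: 0.0
```

Call:
drive_tool(
  series=[
    [[0,0,1.5],0],
    [[0,0,3],0],
    [[0,0,4],0],
    [[0,0,4],0],
    [[0,0,3],0],
    [[0,0,2],0],
    [[0,0,0],0],
    [[0,0,0],0],
    [[0,0,0],0],
    [[0,0,0],0],
  ],
)

```text
time: 58.6
ee_pos: [0.6083, -0.202, 0.2279]
eef_rot: [0.999, -0.053, -0.001, -0.0]
ft_force: [-0.5, -0.2, -0.2]
width: 0.0871
grip_force: 0.0
```

```bash
python3 case.py .068; python3 - <<'E'
from case import *
T=cam("top");print("top",labels(.028,T,100,400))
E
```

```text
58.6 [ 0.6083 -0.202   0.2279] toolyaw -6.08 0.08711843349776388 [-0.4857 -0.2415 -0.158 ]
0.068
 (0.596, -0.4027, 'yaw', -9.4, 'size', 45.0, 23.7, 'px', array([549., 209.]), np.False_)
 (0.6092, -0.202, 'yaw', -6.1, 'size', 49.8, 26.5, 'px', array([314., 218.]), np.False_)
 (0.6006, -0.0322, 'yaw', -2.4, 'size', 43.0, 20.8, 'px', array([125., 247.]), np.False_)
top [(0.5835, -0.4286, 'yaw', -9.4, 'size', 48.7, 23.6, 'px', array([462., 256.]), np.False_)]
```

Call:
drive_tool(
  series=[
    [[-0.2,-1.5,0],-0.3],
    [[-0.3,-3,0],-0.5],
    [[-0.4,-4,0],-0.5],
    [[-0.4,-4,0],-0.5],
    [[-0.4,-4,-1],-0.5],
    [[-0.4,-3.5,-1.5],-0.5],
    [[-0.3,-2.6,-2],-0.5],
    [[0,0,0],0],
    [[0,0,0],0],
    [[0,0,0],0],
  ],
)

```text
time: 59.95
ee_pos: [0.5855, -0.4271, 0.185]
eef_rot: [0.997, -0.081, 0.001, 0.0]
ft_force: [0.3, -0.2, 0.2]
width: 0.0867
grip_force: 0.0
```

```bash
python3 case.py .028
```

```text
59.95 [ 0.5855 -0.4271  0.185 ] toolyaw -9.3 0.08665619213504651 [ 0.2646 -0.2303  0.1795]
0.028
 (0.584, -0.4271, 'yaw', -9.8, 'size', 49.9, 26.3, 'px', array([314., 222.]), np.False_)
```

Call:
drive_tool(
  series=[
    [[-0.15,0,-1.5],-0.3],
    [[0,0,-2],0],
    [[0,0,-2.2],0],
    [[0,0,-2.2],0],
    [[0,0,-2.2],0],
    [[0,0,-2.2],0],
    [[0,0,-2],0],
    [[0,0,-1.6],0],
    [[0,0,-1.1],0],
    [[0,0,0],0],
  ],
)

```text
time: 61.25
ee_pos: [0.5828, -0.4278, 0.0129]
eef_rot: [0.996, -0.084, -0.0, -0.0]
ft_force: [0.2, 0.4, -0.3]
width: 0.0868
grip_force: 0.0
```

Call:
drive_tool(
  series=[
    [[0,0,0],0],
    [[0,0,0],0],
    [[0,0,0],0],
    [[0,0,0],0],
    [[0,0,0],0],
    [[0,0,0],0],
    [[0,0,0],0],
    [[0,0,0],0],
    [[0,0,0],0],
    [[0,0,0],0],
  ],
  hand=1,
  newtons=20,
)

```text
time: 62.5
ee_pos: [0.5836, -0.4281, 0.0145]
eef_rot: [0.996, -0.084, 0.0, 0.0]
ft_force: [-0.2, 0.7, 5.1]
width: 0.068
grip_force: 20.0
```

Call:
drive_tool(
  series=[
    [[0,0,1],0],
    [[0,0,2.5],0],
    [[0,0,3.5],0],
    [[0,0,3.5],0],
    [[0,0,1.5],0],
    [[0,0,0],0],
    [[0,0,0],0],
    [[0,0,0],0],
    [[0,0,0],0],
    [[0,0,0],0],
  ],
)

```text
time: 63.75
ee_pos: [0.5831, -0.428, 0.1334]
eef_rot: [0.996, -0.084, -0.0, -0.0]
ft_force: [-0.4, -0.1, -2.0]
width: 0.0678
grip_force: 20.0
```

Call:
drive_tool(
  series=[
    [[0.2,1.5,0],0.4],
    [[0.3,3,0],0.5],
    [[0.4,4,0],0.5],
    [[0.4,4,0],0.5],
    [[0.4,4,0],0.5],
    [[0.4,3.5,0],0.6],
    [[0.45,2.6,0],0.5],
    [[0,0,0],0],
    [[0,0,0],0],
    [[0,0,0],0],
  ],
)

```text
time: 65.0
ee_pos: [0.6084, -0.2036, 0.1336]
eef_rot: [0.998, -0.055, -0.0, 0.0]
ft_force: [-1.0, -0.5, -1.4]
width: 0.0682
grip_force: 20.0
```

Call:
drive_tool(
  series=[
    [[0,0,-1],0],
    [[0,0,-1.2],0],
    [[0,0,-1],0],
    [[0,0,-0.8],0],
    [[0,0,-0.5],0],
    [[0,0,-0.3],0],
    [[0,0,0],0],
    [[0,0,0],0],
    [[0,0,0],0],
    [[0,0,0],0],
  ],
)

```text
time: 66.25
ee_pos: [0.6088, -0.2021, 0.0859]
eef_rot: [0.999, -0.054, 0.0, 0.0]
ft_force: [0.0, 0.8, -2.5]
width: 0.0677
grip_force: 20.0
```

Call:
drive_tool(
  series=[
    [[0,0,-0.15],0],
    [[0,0,-0.15],0],
    [[0,0,0],0],
    [[0,0,0],0],
    [[0,0,0],0],
    [[0,0,0],0],
    [[0,0,0],0],
    [[0,0,0],0],
    [[0,0,0],0],
    [[0,0,0],0],
  ],
)

```text
time: 67.5
ee_pos: [0.6086, -0.2021, 0.0828]
eef_rot: [0.999, -0.054, -0.0, 0.0]
ft_force: [1.3, 0.3, -2.1]
width: 0.0675
grip_force: 20.0
```

Call:
drive_tool(
  series=[
    [[0,0,0],0],
    [[0,0,0],0],
    [[0,0,0],0],
    [[0,0,0],0],
    [[0,0,0],0],
    [[0,0,0],0],
    [[0,0,0],0],
    [[0,0,0],0],
    [[0,0,0],0],
    [[0,0,0],0],
  ],
  hand=0,
)

```text
time: 68.75
ee_pos: [0.6086, -0.2021, 0.0828]
eef_rot: [0.999, -0.054, 0.0, 0.0]
ft_force: [0.7, -0.7, 0.3]
width: 0.0868
grip_force: 0.0
```

Call:
drive_tool(
  series=[
    [[0,0,1.5],0],
    [[0,0,3],0],
    [[0,0,4],0],
    [[0,0,4],0],
    [[-2,0,2],0],
    [[-3,-1,1],0],
    [[-4,-2,0],0],
    [[-4,-2,0],0],
    [[-2,0,0],0],
    [[0,0,0],0],
  ],
)

```text
time: 70.0
ee_pos: [0.458, -0.2526, 0.2392]
eef_rot: [0.999, -0.055, 0.001, 0.001]
ft_force: [0.7, 0.3, 0.1]
width: 0.0872
grip_force: 0.0
```

```bash
python3 case.py .096; python3 - <<'E'
from case import *
T=cam("top");S=cam("side");save(T,"pics/t20.png");save(S,"pics/s20.png");print("top",labels(.096,T,100,400))
for c,n in((S,"S"),(T,"T")):
    im=c["im"].astype(int); m=(im[...,0]>70)&(im[...,0]>1.25*im[...,1])&(im[...,0]>1.25*im[...,2])
    k,l,st,ce=cv2.connectedComponentsWithStats(m.astype(np.uint8)); print(n,[ce[i].round(1).tolist() for i in range(1,k) if st[i,4]>20 and 150<st[i,1]<340])
im=S["im"].astype(int);k,l,st,ce=cv2.connectedComponentsWithStats((im.max(2)<40).astype(np.uint8));print([(st[i].tolist(),ce[i]) for i in range(1,k) if 50<st[i,4]<130])
a=cv2.cvtColor(S["im"],cv2.COLOR_RGB2BGR)[120:420,140:540];cv2.imwrite("pics/c20.png",cv2.resize(a,(800,600)))
E
```

```text
70.0 [ 0.458  -0.2526  0.2392] toolyaw -6.27 0.08724322928177643 [0.6915 0.2603 0.1016]
0.096
 (0.6053, -0.2015, 'yaw', -6.0, 'size', 42.1, 26.5, 'px', array([220.,  33.]), np.True_)
 (0.4167, -0.4272, 'yaw', -25.3, 'size', 47.1, 19.3, 'px', array([527., 248.]), np.False_)
top [(0.609, -0.2029, 'yaw', -6.1, 'size', 49.5, 24.7, 'px', array([378., 242.]), np.False_)]
S [[303.3, 153.4], [313.9, 173.4]]
T [[244.8, 220.0], [210.7, 222.8], [21.4, 342.0]]
[([422, 203, 18, 11, 61], array([432.5246, 207.2951])), ([309, 208, 9, 11, 57], array([312.0526, 213.9123])), ([348, 235, 10, 10, 80], array([352.5375, 239.2125]))]
```

View pics/c20.png

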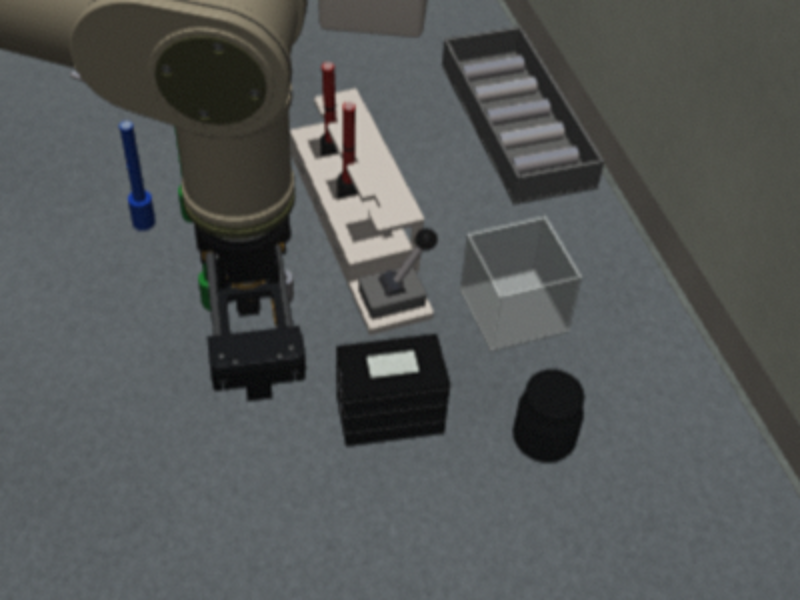

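```bash
python3 -c "
from bench import r
print(r.close_job())"
```

```text
the job is handed in; nothing more can be done
None
```

The job is handed in at about 70 s of the 210 s limit. In the last camera images, both red torches stand upright in their own charger pockets, the lever is fully back, and both small cases sit squarely on the base case.

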